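# Set out the play kitchen on the toy bench

### The job

Set out the play kitchen for the child: stand the cooking pot centrally on the gas stove with its lid on, stand the kettle centrally on the induction stove, and stand the bead box on the bench midway between the two stoves, in line with them. Lay the spatula flat on the bench just in front of the gas stove, parallel to the stove's front edge and centred on it. Leave the turtle and the little bowl where they are.

Things in the scene. Friction and masses are not known exactly. Their poses are not given: they have to be found in the camera images.
- gas_top (a point): Gas play stove, fixed: wooden box, steel top, dark cross as pan support (arms 52 mm). Point: centre of the cross's top, 42 mm up: the pot stands here. x to its back, y to the left seen from its front. Box 130 mm wide (y +-65), x -75 to +65, 30 mm high; knob in mid front to x -88. Front faces the robot within 10 deg. The induction stove's point is on this y axis, 265-275 mm off at +y or -y.
- induction_top (a point): Induction play stove, fixed: wooden box of the same outline (130 mm wide, x -75 to +65), flat black top with a grey ring of 100 mm diameter and touch dots at the front. Point: centre of the ring on the top, 26 mm above the bench: the kettle stands here. Axes as for the gas stove, turned up to 5 deg against it.
- pot_centre (a point): Loose open aluminium pot: 62 mm outside diameter, 46 mm high, wall 3 mm, about 0.1 kg; two wire handles on its own +y and -y sides, at 36 mm height, out to 44 mm from the axis. Grasp across its own x (62 mm). Point: on the axis, 23 mm above its underside; z up.
- lid_centre (a point): Loose pot lid, right way up: disc 67 mm diameter, 4 mm thick; tapered plug below, 7 mm deep, 50 to 40 mm diameter, for the pot's 56 mm mouth; round wooden knob, 20 mm diameter, on top: the grip. 35 mm high, 0.04 kg. Point: on the axis, 17 mm above the plug's foot; knob from 2 to 17 mm above it, disc's top 6 mm below it. Seated, it is 33 mm above the pot's point. z up.
- kettle_centre (a point): Loose steel kettle: round body 72 mm diameter, 50 mm high; spout at its own +x, out to 56 mm from the axis; fixed upright handle: wooden bar 50 mm long along x, 10 mm wide (y), 10 mm thick, its middle on the axis 38 mm above the point, 26 mm free below it. 86 mm high, 0.15 kg. Point: on the axis, 43 mm above its underside; z up. Grasp the bar across y.
- beads_centre (a point): Loose clear plastic bead box: round, 52 mm diameter, ribbed grey twist cap of 54 mm diameter over its top 16 mm, 62 mm high, wooden beads in it (they stay put), 0.09 kg. Point: on the axis, half-way up (31 mm); z up.
- spatula_centre (a point): Loose red silicone spatula, lying flat: 160 mm long along its own x; handle x -80 to +28, 14 mm wide, 10 mm thick; flat head x +26 to +80, 38 mm wide, 6 mm thick. Point: middle of its length, in the handle, 5 mm above its underside: grasp here across y (14 mm). 0.045 kg.
- turtle_centre (a point): Bystander, loose: green plastic turtle, about 105 mm long, 80 mm wide, 40 mm high, at the robot's right. The point is at the middle of its shell, 20 mm up.
- bowl_centre (a point): Bystander, loose: small blue bowl, 68 mm diameter, 28 mm high, at the robot's left. The point is on its axis, 14 mm up.

How it is judged:
By the outcome, as a careful person would: the job done as asked, in the order asked, and still so for the second after the job is handed in, with the robot touching nothing.
It also fails if it takes over 144 s, if anything falls off the work surface, if the arm or the gripper's body presses on something with over 40 N, if the wrist force passes 120 N, or if a joint passes its speed limit or range.

### The arm

A 6-joint arm with a two-finger parallel gripper is mounted at the origin on the work surface. World frame = base frame: x ahead of the robot, y to its left, z up, the work surface at z = 0. Lengths are in m, angles in rad, forces in N, time in s.
With the tool pointing down it reaches from about 0.4 to 0.925 m from the base axis. Payload 12.5 kg.
Tool frame: the origin (TCP) lies midway between the tips of the shut fingers; the grasp point (between the pads) lies 19 mm behind it (ctrl.tcp_to_grasp is the y of the grasp point in the tool frame, in m); y points along the fingers, x is the direction in which the jaws open and shut, and the axes are right-handed (so a half turn about y gives the same grasp; the last joint's range is limited). The gripper opens to 95 mm and grips with 3 to 60 N. Pads are 20 mm wide; open, the fingers measure 119 mm over their backs; the gripper's body (75 mm by 180 mm) begins 59 mm behind the grasp point.
Start: joints at [-1.328, 0.491, 1.559, -0, 1.092, -0.106], TCP at [0.214, -0.587, 0.215] pointing down, gripper open.
Joint ranges: [-3.1, 3.1], [-0.84, 2.19], [0.05, 2.79], [-1.13, 4.28], [0.06, 2.93], [-2.69, 2.69]. Speed limits (rad/s): [2.22, 2.22, 2.79, 3.14, 3.14, 3.14].

### API

Orientations are given as [roll, pitch, yaw] about the fixed x, y, z axes, in that order (R = Rz(yaw) Ry(pitch) Rx(roll)).
In Python, from workcell import ctrl gives the robot as it stands. The module is installed in compiled form; this text tells all that it offers.
- The arm moves only by the tool carry_out, never from a script. Its argument "targets" is a list of rows, each a list of 7 numbers: the finger opening in mm, from 0 to 95.1, then the shift along the tool's x, y, z in mm, then the turn, a rotation vector about the tool's x, y, z in rad. In form: [[grip, dx, dy, dz, rx, ry, rz], ...]. A call has exactly 5 rows; each row is the pose to reach, as a shift and turn from the pose commanded when the call began, along the tool's axes at that moment; what a row does not reach only later rows make up. A row lasts 1/8 s, in which the tool goes at most 62.5 mm and 10.7 degrees, less where a joint would pass 70% of its speed; a pose out of reach is approached as far as the arm can. A call with a gripper value outside its range is refused whole. The fingers move at their own pace and stop on an object; the grip force is fixed at half the most. Time passes only in rows, so rows that repeat a pose let the fingers close, or fill a call up. It gives the time, the measured TCP pose, the force and the opening at its end, in the units of the state.
- ctrl.read_state(): the state, without advancing time (a new reading comes with each control period).
- ctrl.capture(name): name is "scene" or "top" or "wrist"; returns the picture (400x640x3 uint8, blue, green, red); there is no depth.
- ctrl.camera_model(name): a dict with "vfov" (degrees; the focal length in pixels is half the picture's height over the tangent of half this angle, whatever the lens; pixels are square), "cx", "cy" (the principal point, pixels), "rvec" (rotation vector, rad) and "tvec" (3), from world to camera coordinates, as OpenCV has them; the wrist camera has in their place "tool_from_camera" (4x4, takes a point from camera to tool coordinates, whose origin is the TCP and whose axes are the tool frame's). Camera axes: x right, y down, z forward; pixel columns grow to the right and rows downward; lengths in m; the calibration is good to about 2 mm. A picture is of the moment at which its call begins: read the wrist's pose just before it. camera_model takes no time and is no camera call.
- ctrl.close_job(): hands the job in, once; it reports no verdict.
Trained networks look in the newest picture that a camera, given by its name, has taken for a name from the list of things; names that differ only in an ending like _2 or _b are one class to them, and where a whole thing is asked for, a point or a joint stands for the part that bears it (a point fixed in the world has none). Each returns a list of dicts, best first, with "score" (0 to 1); they miss things now and then, are a little off and sometimes report something else, mostly with a low value. They report only what shows in the picture. A call takes as long as a camera call.
- ctrl.trace(query, camera): "mask" (400x640 bool, what is visible of it) and "rect" ([left, top, width, height] in pixels, round what is visible of it).
The state is a dict: "time_s": time; "qpos": joint angles; "joint_velocities": joint speeds; "joint_efforts": joint torques, N m; "tool_pos": TCP position; "tcp_rot": TCP orientation; "ft_force": force on the tool from outside, world axes, zero at the start; "torque": the same for the moment, N m; "width": opening from 0.0 (shut) to 1.0 (fully open).
Only numpy, scipy, OpenCV 4.12 (cv2) and the standard library are available. Lean on these libraries where they do the work, as an engineer would, in place of code of your own. Each camera call takes 0.05 s, during which the arm holds its last target.

## Working session

There is one attempt and no reset: what is moved stays moved. The work goes in short steps, Python scripts to look and compute and a tool call to move; the robot and the scene stay as the last step left them, time stands still between calls to the robot, and variables do not carry over. Pictures are saved under pics/ and viewed, and the job is handed in when it is done.

Besides the shell and the picture viewer there is one more tool, called after "Emit:" in YAML: its name, and indented under it one key for each argument. carry_out: Moves the arm, as the interface text tells. Its arguments: {"type":"object","properties":{"targets":{"type":"array"}},"required":["targets"]}

```bash
mkdir -p pics; ls; python3 - <<'E'
from workcell import ctrl
import cv2,numpy as np
s=ctrl.read_state(); print(s)
for n in ["scene","top","wrist"]:
    im=ctrl.capture(n); cv2.imwrite(f"pics/{n}0.png",im); print(n,ctrl.camera_model(n))
print(ctrl.tcp_to_grasp)
E
```

```text
pics
{'time_s': 0.0, 'qpos': array([-1.32759138e+00,  4.91540498e-01,  1.55948199e+00, -1.17569570e-05,
        1.09170113e+00, -1.05596783e-01]), 'joint_velocities': array([-0.00289979,  0.00084631, -0.00245131,  0.00060405, -0.00190159,
       -0.00112983]), 'joint_efforts': array([ 1.90132843e-03, -6.12634563e+01, -2.58178407e+01,  6.92537846e-02,
        4.83192690e-02, -1.21716175e-04]), 'tool_pos': array([ 0.21356479, -0.58710196,  0.21406239]), 'tcp_rot': array([-1.57068749e+00,  1.12575771e-03, -1.22198911e+00]), 'ft_force': array([ 0.71172975, -0.74451714, -0.93978662]), 'torque': array([-0.02317354,  0.02172707, -0.0572188 ]), 'width': 1.0014720774279104}
scene {'vfov': 43.920153973249604, 'cx': 322.08179979220614, 'cy': 199.90245147155548, 'rvec': array([ 1.77878448,  1.45495455, -0.74526756]), 'tvec': array([-0.12450111, -0.27578417,  2.21334047])}
top {'vfov': 51.44474143273267, 'cx': 314.11853918153923, 'cy': 202.28915233865501, 'rvec': array([ 2.17812789, -2.21849554,  0.05435276]), 'tvec': array([0.02322323, 0.53194518, 1.15003638])}
wrist {'vfov': 69.40426811908009, 'cx': 318.8441506462753, 'cy': 199.25503581308772, 'tool_from_camera': array([[ 9.99999792e-01, -5.94047893e-04, -2.51139803e-04,
         1.25469519e-03],
       [ 9.71407851e-05, -2.46221468e-01,  9.69213588e-01,
        -1.70382250e-01],
       [-6.37595301e-04, -9.69213411e-01, -2.46221359e-01,
         6.88925953e-02],
       [ 0.00000000e+00,  0.00000000e+00,  0.00000000e+00,
         1.00000000e+00]])}
-0.0188
```

View pics/top0.png

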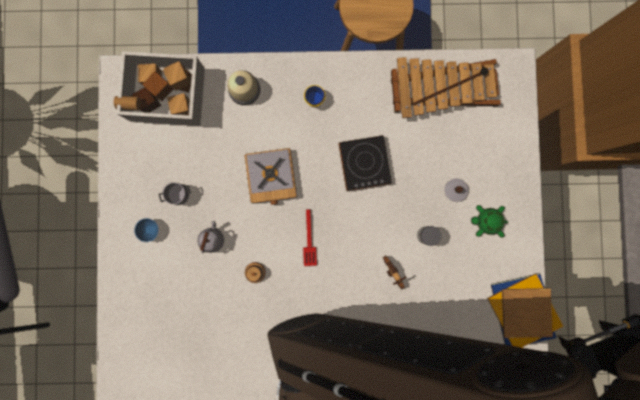

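View pics/scene0.png

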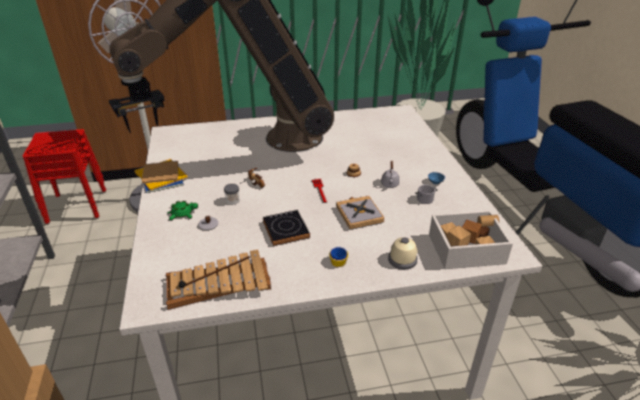

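```bash
cat > h.py <<'E'
from workcell import ctrl
import cv2,numpy as np
from scipy.spatial.transform import Rotation as Ro
def cam(n,state=None):
    m=ctrl.camera_model(n); f=200/np.tan(np.radians(m["vfov"]/2))
    K=np.array([[f,0,m["cx"]],[0,f,m["cy"]],[0,0,1]])
    if n=="wrist":
        T=np.eye(4);T[:3,:3]=Ro.from_euler('xyz',state["tcp_rot"]).as_matrix();T[:3,3]=state["tool_pos"]
        C=T@m["tool_from_camera"]; W=np.linalg.inv(C); R,t=W[:3,:3],W[:3,3]
    else: R=cv2.Rodrigues(m["rvec"])[0]; t=np.array(m["tvec"])
    return K,R,t
def back(c,uv,z):
    K,R,t=c; uv=np.atleast_2d(np.asarray(uv,float))
    d=np.c_[uv,np.ones(len(uv))]@np.linalg.inv(K).T@R; o=-R.T@t
    return o+d*((z-o[2])/d[:,2])[:,None]
def proj(c,P):
    K,R,t=c; p=np.atleast_2d(P)@R.T+t; p=p@K.T; return p[:,:2]/p[:,2:]
def look(n,name):
    s=ctrl.read_state(); im=ctrl.capture(n); cv2.imwrite(f"pics/{name}.png",im); return s,im
def go(xyz,yaw=None,s=None):
    """shift mm & ry to bring TCP to xyz, yaw (tool down)"""
    s=s or ctrl.read_state(); R=Ro.from_euler('xyz',s["tcp_rot"])
    d=R.inv().apply(np.array(xyz)-s["tool_pos"])*1000
    if yaw is None: yaw=s["tcp_rot"][2]
    r=(R.inv()*Ro.from_euler('xyz',[-np.pi/2,0,yaw])).as_rotvec()
    print("shift",np.round(d,1),"turn",np.round(r,3),"t",round(s["time_s"],2)); return d,r
E
python3 - <<'E'
from h import *
c=cam("top"); im=ctrl.capture("top")
print("cam pos",-c[1].T@c[2])
H=dict(gas_top=.042,induction_top=.026,pot_centre=.046,lid_centre=.011,kettle_centre=.05,beads_centre=.062,spatula_centre=.01,turtle_centre=.03,bowl_centre=.028)
for k,h in H.items():
    for r in ctrl.trace(k,"top")[:2]:
        m=r["mask"]; v,u=np.nonzero(m); p=back(c,[u.mean(),v.mean()],h)[0]
        print(k,round(r["score"],2),r["rect"],m.sum(),np.round([u.mean(),v.mean()],1),np.round(p,4))
print(np.round(back(c,[[98,56],[535,50],[545,290]],0),3))
E
```

```text
cam pos [0.47719253 0.0163018  1.17392938]
gas_top 0.64 [241.7, 148.5, 57.9, 56.3] 2399 [270.6 176.1] [0.6049 0.1314 0.042 ]
gas_top 0.42 [419.4, 227.3, 24.6, 18.0] 413 [429.4 235.6] [ 0.4345 -0.2983  0.042 ]
induction_top 0.81 [334.3, 136.6, 57.1, 53.0] 2361 [365.  162.9] [ 0.6388 -0.13    0.026 ]
pot_centre 0.75 [160.7, 182.3, 28.2, 20.5] 486 [175.4 193.3] [0.562  0.3906 0.046 ]
lid_centre 0.88 [446.0, 180.2, 25.1, 22.8] 426 [456.7 190. ] [ 0.5596 -0.3877  0.011 ]
kettle_centre 0.97 [198.5, 216.8, 26.4, 37.2] 610 [211.  239.2] [0.4359 0.2936 0.05  ]
beads_centre 0.7 [413.4, 225.4, 28.7, 20.7] 395 [428.9 235. ] [ 0.4368 -0.2915  0.062 ]
spatula_centre 0.93 [301.3, 209.8, 15.1, 56.6] 413 [309.5 244.3] [0.415  0.0285 0.01  ]
turtle_centre 0.94 [473.9, 207.9, 29.8, 31.7] 798 [489.2 221. ] [ 0.471  -0.4677  0.03  ]
bowl_centre 0.87 [138.0, 216.8, 20.1, 25.6] 473 [146.3 230. ] [0.4636 0.4769 0.028 ]
[[ 0.965  0.627  0.   ]
 [ 0.961 -0.631  0.   ]
 [ 0.275 -0.63   0.   ]]
```

```bash
python3 - <<'E'
from h import *
go([0.52,-0.05,0.36],0)
E
```

```text
shift [-400.3 -145.4  471.6] turn [ 0.    -1.222  0.   ] t 0.65
```

View pics/wrist0.png

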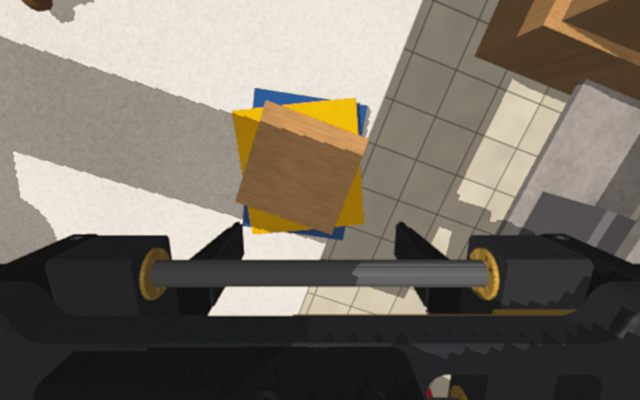

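```bash
python3 - <<'E'
from h import *
go([0.44,0.0,0.36],-1.57)
E
```

```text
shift [-474.6 -145.4  413.5] turn [0.    0.348 0.   ] t 0.65
```

Emit:
carry_out:
  targets:
    - [95,-40,-20,30,0,0,0]
    - [95,-80,-40,65,0,0,0]
    - [95,-120,-55,100,0,0,0]
    - [95,-160,-65,135,0,0,0]
    - [95,-200,-80,170,0,0,0]

```text
time_s: 1.27
tool_pos: [0.3053, -0.3396, 0.295]
tcp_rot: [-1.571, -0.0, -1.222]
ft_force: [0.4, -0.4, 0.6]
width: 0.996
```

Emit:
carry_out:
  targets:
    - [95,-42,-10,38,0,0,0]
    - [95,-84,-20,76,0,0,0]
    - [95,-124,-30,110,0,0,0]
    - [95,-164,-40,144,0,0,0]
    - [95,-200,-50,174,0,0,0]

```text
time_s: 1.9
tool_pos: [0.4005, -0.0921, 0.3452]
tcp_rot: [-1.57, -0.001, -1.222]
ft_force: [0.9, -1.4, -0.3]
width: 1.0
```

Emit:
carry_out:
  targets:
    - [95,-25,-5,23,0,0.12,0]
    - [95,-50,-10,46,0,0.24,0]
    - [95,-75,-15,70,0,0.348,0]
    - [95,-75,-15,70,0,0.348,0]
    - [95,-75,-15,70,0,0.348,0]

```text
time_s: 2.52
tool_pos: [0.4401, 0.0003, 0.3595]
tcp_rot: [-1.571, -0.0, -1.568]
ft_force: [-0.9, -0.7, 0.4]
width: 1.003
```

```bash
python3 - <<'E'
from h import *
s,im=look("wrist","w1"); print(s["tool_pos"],s["tcp_rot"])
c=cam("wrist",s)
H=dict(gas_top=.042,induction_top=.026,pot_centre=.046,lid_centre=.011,kettle_centre=.05,beads_centre=.062,spatula_centre=.01,turtle_centre=.03,bowl_centre=.028)
for k,h in H.items():
    for r in ctrl.trace(k,"wrist")[:1]:
        m=r["mask"]; v,u=np.nonzero(m); p=back(c,[u.mean(),v.mean()],h)[0]
        print(k,round(r["score"],2),r["rect"],m.sum(),np.round([u.mean(),v.mean()],1),np.round(p,4))
E
```

```text
[4.40079956e-01 2.85341685e-04 3.59493761e-01] [-1.57103300e+00 -2.84410775e-04 -1.56814041e+00]
gas_top 0.78 [183.1, 8.6, 100.0, 106.2] 7896 [234.7  59.8] [0.6084 0.1301 0.042 ]
induction_top 0.92 [355.2, 0.0, 90.5, 93.2] 7380 [398.   43.4] [ 0.6362 -0.1259  0.026 ]
pot_centre 0.61 [44.5, 71.2, 59.9, 38.7] 2000 [74.3 91.4] [0.5614 0.3853 0.046 ]
lid_centre 0.82 [524.0, 76.6, 42.9, 35.4] 1317 [544.6  95.2] [ 0.5607 -0.384   0.011 ]
kettle_centre 0.62 [115.2, 141.6, 56.8, 52.2] 1812 [144.1 169.7] [0.4378 0.2911 0.05  ]
beads_centre 0.83 [463.8, 152.5, 53.0, 35.1] 1411 [490.9 170.5] [ 0.4394 -0.2815  0.062 ]
spatula_centre 0.76 [293.6, 125.2, 19.5, 84.4] 1024 [301.4 175.9] [0.4211 0.0309 0.01  ]
turtle_centre 0.63 [559.0, 121.1, 60.4, 56.7] 2130 [588.1 148.4] [ 0.4729 -0.4612  0.03  ]
bowl_centre 0.93 [20.4, 133.3, 41.8, 38.7] 1273 [ 40.5 151.9] [0.465  0.4782 0.028 ]
```

View pics/w1.png

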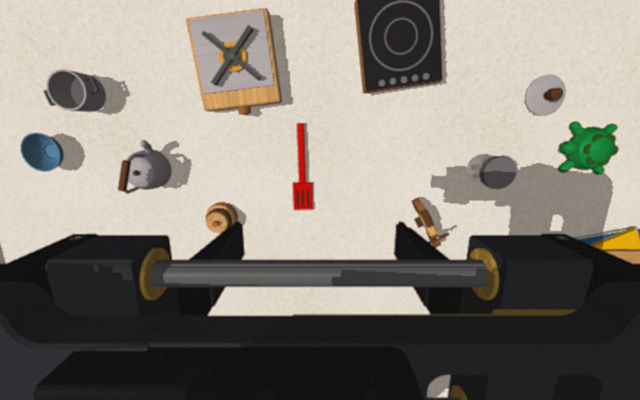

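Emit:
carry_out:
  targets:
    - [95,0,0,50,0,0,0]
    - [95,0,0,100,0,0,0]
    - [95,0,10,130,0,0,0]
    - [95,0,10,130,0,0,0]
    - [95,0,10,130,0,0,0]

```text
time_s: 3.65
tool_pos: [0.5698, 0.0007, 0.3497]
tcp_rot: [-1.571, -0.0, -1.57]
ft_force: [0.2, 0.5, -0.4]
width: 0.995
```

```bash
python3 - <<'E'
from h import *
s,im=look("wrist","w2"); np.save("w2s.npy",np.r_[s["tool_pos"],s["tcp_rot"]]);print(s["tool_pos"],s["tcp_rot"])
cv2.imwrite("pics/w2z.png",cv2.resize(im[0:200,160:480],(800,500),interpolation=cv2.INTER_CUBIC))
E
```

```text
[0.56979136 0.00065845 0.34967719] [-1.57122021e+00 -3.66171509e-05 -1.56990920e+00]
```

View pics/w2z.png

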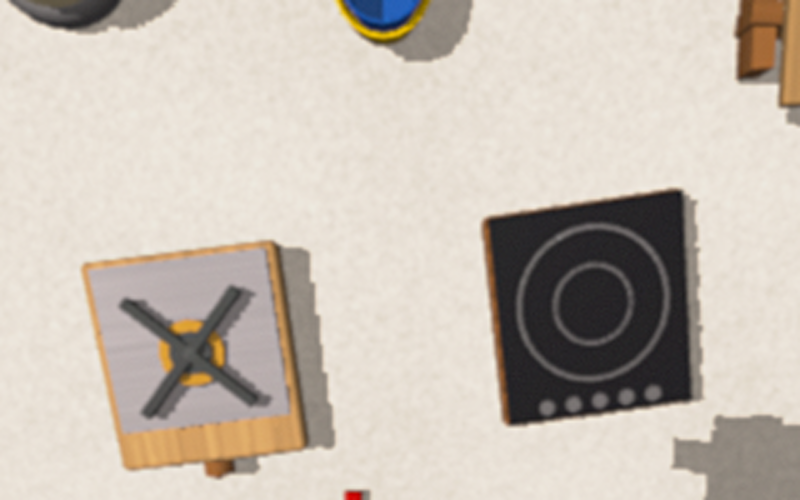

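```bash
cat > stove.py <<'E'
from h import *
a=np.load("w2s.npy"); s=dict(tool_pos=a[:3],tcp_rot=a[3:]); c=cam("wrist",s)
z=lambda L:np.array(L,float)/2.5+[160,0]-0.2
t=back(c,z([(125,303),(266,403),(240,291),(149,414)]),.042)
L1=np.cross([*t[0,:2],1],[*t[1,:2],1]);L2=np.cross([*t[2,:2],1],[*t[3,:2],1]);x=np.cross(L1,L2);x=x[:2]/x[2]
print("cross tips",t[:,:2].round(4),"centre",t.mean(0)[:2],x,"len",np.linalg.norm(t[0]-t[1]),np.linalg.norm(t[2]-t[3]))
b=back(c,z([(84,266),(271,242),(304,447),(126,468)]),.030)
print("gasbox",b[:,:2].round(4),[np.linalg.norm(b[i]-b[(i+1)%4]).round(4) for i in range(4)])
f=lambda d:np.degrees(np.arctan2(d[1],d[0])).round(2)
print("yaws",f(b[0]-b[3]),f(b[1]-b[2]),f(b[0]-b[1])-90,f(b[3]-b[2])-90)
m=b.mean(0); print("box mid",m[:2])
e=back(c,z([(516,301),(669,301),(593,223),(593,381)]),.026); print("ring",e.mean(0),np.linalg.norm(e[0]-e[1]),np.linalg.norm(e[2]-e[3]))
g=back(c,z([(486,219),(682,189),(691,401),(508,425)]),.026)
print("indbox",g[:,:2].round(4),[np.linalg.norm(g[i]-g[(i+1)%4]).round(4) for i in range(4)])
print("yaws",f(g[0]-g[3]),f(g[1]-g[2]),f(g[0]-g[1])-90,f(g[3]-g[2])-90)
d=x-e.mean(0)[:2]; print("axis yaw from points",f(d)-90,np.linalg.norm(d))
c=cam("top")
E
python3 stove.py
```

```text
cross tips [[0.6465 0.1738]
 [0.5827 0.0865]
 [0.6539 0.0999]
 [0.5754 0.1645]] centre [0.61462121 0.13117992] [0.61553983 0.13145447] len 0.1080839431147636 0.10162563507983595
gasbox [[0.6698 0.2026]
 [0.6845 0.0809]
 [0.5511 0.0639]
 [0.5363 0.1877]] [np.float64(0.1226), np.float64(0.1345), np.float64(0.1247), np.float64(0.1343)]
yaws 6.34 7.24 6.900000000000006 6.810000000000002
box mid [0.61042394 0.13378083]
ring [ 0.64710787 -0.12929134  0.026     ] 0.10098335936436693 0.10096042959058336
indbox [[ 0.6989 -0.0572]
 [ 0.7169 -0.1814]
 [ 0.5823 -0.2007]
 [ 0.5658 -0.0764]] [np.float64(0.1255), np.float64(0.136), np.float64(0.1254), np.float64(0.1345)]
yaws 8.2 8.14 8.230000000000004 7.569999999999993
axis yaw from points 6.900000000000006 0.2626498042155549
```

```bash
python3 - <<'E'
import cv2
a=cv2.imread("pics/w1.png");t=cv2.imread("pics/top0.png");s=cv2.imread("pics/scene0.png")
r=lambda i,k:cv2.resize(i,None,fx=k,fy=k,interpolation=cv2.INTER_CUBIC)
A=r(a[0:110,180:450],2.9);B=r(t[130:210,240:400],5)
C=r(s[190:250,250:400],5)
cv2.imwrite("pics/za.png",A);cv2.imwrite("pics/zb.png",B);cv2.imwrite("pics/zc.png",C)
E
```

```text
(no output)
```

View pics/za.png

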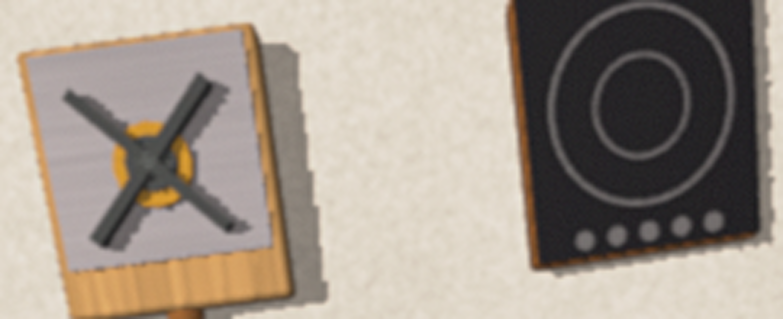

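View pics/zb.png

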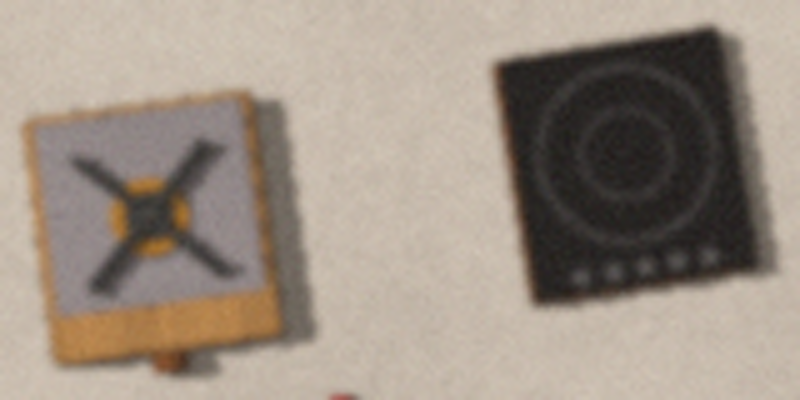

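View pics/zc.png

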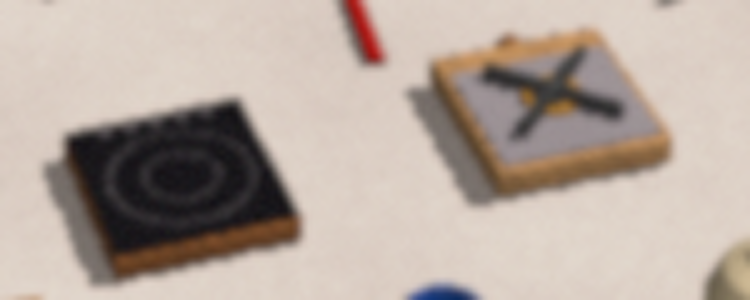

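```bash
python3 - <<'E'
from h import *
w1=dict(tool_pos=[0.44008,0.00029,0.35949],tcp_rot=[-1.57103,-0.00028,-1.56814])
D={"w1":(cam("wrist",w1),(232,55.4),(401.1,35.6)),"top":(cam("top"),(270.1,173.5),(365.3,160.6)),"scene":(cam("scene"),(360.5,208.1),(286.9,225.1))}
for k,(c,a,b) in D.items():
    A=back(c,a,.042)[0];B=back(c,b,.026)[0];print(k,A.round(4),B.round(4),np.linalg.norm(A-B))
E
```

```text
w1 [0.6147 0.1338 0.042 ] [ 0.6473 -0.1299  0.026 ] 0.26618150218242487
top [0.612  0.1326 0.042 ] [ 0.6451 -0.131   0.026 ] 0.26615031063162403
scene [0.6204 0.1363 0.042 ] [ 0.6439 -0.1247  0.026 ] 0.26252296244937967
```

Emit:
carry_out:
  targets:
    - [95,40,30,20,0,0,0]
    - [95,80,60,40,0,0,0]
    - [95,120,90,60,0,0,0]
    - [95,130,100,60,0,0,0]
    - [95,130,100,60,0,0,0]

```text
time_s: 4.32
tool_pos: [0.6297, -0.1294, 0.2498]
tcp_rot: [-1.571, 0.0, -1.571]
ft_force: [-0.3, 0.2, -1.3]
width: 0.998
```

```bash
python3 - <<'E'
from h import *
s,im=look("wrist","w3");print(s["tool_pos"].round(5),s["tcp_rot"].round(5))
cv2.imwrite("pics/w3z.png",cv2.resize(im[60:240,180:460],None,fx=2.8,fy=2.8,interpolation=cv2.INTER_CUBIC))
E
```

```text
[ 0.62971 -0.12941  0.24985] [-1.57131e+00  2.00000e-04 -1.57091e+00]
```

Emit:
carry_out:
  targets:
    - [95,-60,0,-6,0,0,0]
    - [95,-120,0,-12,0,0,0]
    - [95,-180,0,-20,0,0,0]
    - [95,-240,0,-30,0,0,0]
    - [95,-264,0,-30,0,0,0]

```text
time_s: 5.0
tool_pos: [0.5987, 0.1389, 0.2519]
tcp_rot: [-1.568, 0.001, -1.566]
ft_force: [-0.0, -0.1, 0.7]
width: 0.997
```

Emit:
carry_out:
  targets:
    - [95,0,0,0,0,0,0]
    - [95,0,0,0,0,0,0]
    - [95,0,0,0,0,0,0]
    - [95,0,0,0,0,0,0]
    - [95,0,0,0,0,0,0]

```text
time_s: 5.62
tool_pos: [0.6003, 0.1341, 0.2496]
tcp_rot: [-1.571, -0.0, -1.571]
ft_force: [0.3, 0.5, 0.1]
width: 0.999
```

```bash
python3 - <<'E'
from h import *
s,im=look("wrist","w4");print(s["tool_pos"].round(5),s["tcp_rot"].round(5))
cv2.imwrite("pics/w4z.png",cv2.resize(im[60:240,180:460],None,fx=2.8,fy=2.8,interpolation=cv2.INTER_CUBIC))
E
```

```text
[0.60035 0.13411 0.24958] [-1.57088e+00 -1.50000e-04 -1.57076e+00]
```

View pics/w3z.png

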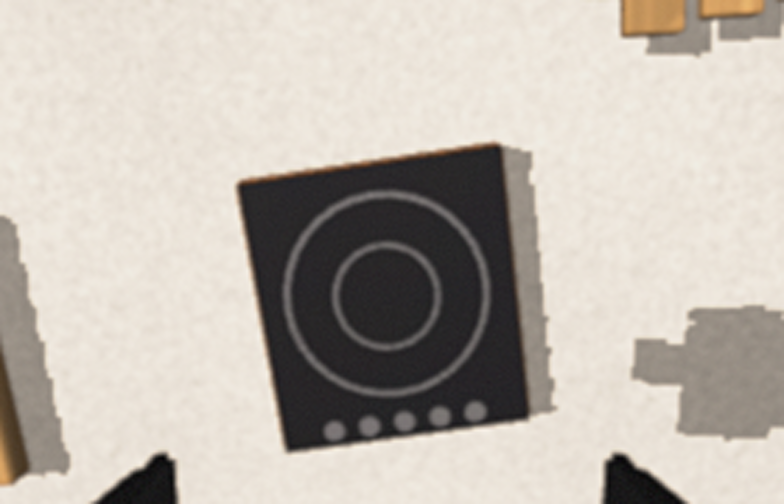

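View pics/w4z.png

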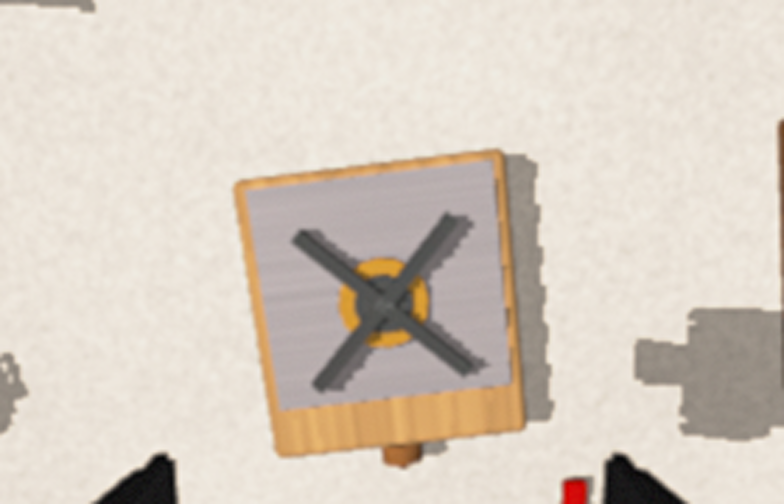

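```bash
python3 - <<'E'
from h import *
z=lambda L:np.array(L,float)/2.8+[180,60]-.2
c=cam("wrist",dict(tool_pos=[0.62971,-0.12941,0.24985],tcp_rot=[-1.57131,.0002,-1.57091]))
e=back(c,z([(285,293),(489,293),(387,191),(387,395)]),.026);print("ring",e.mean(0),np.linalg.norm(e[0]-e[1]),np.linalg.norm(e[2]-e[3]))
g=back(c,z([(239,183),(499,144),(528,416),(288,450)]),.026)
f=lambda d:np.degrees(np.arctan2(d[1],d[0])).round(2)
def box(g):
    print("box",g[:,:2].round(4),[np.linalg.norm(g[i]-g[(i+1)%4]).round(4) for i in range(4)]);print("yaws",f(g[0]-g[3]),f(g[1]-g[2]),f(g[0]-g[1])-90,f(g[3]-g[2])-90)
box(g)
I=e.mean(0)
c=cam("wrist",dict(tool_pos=[0.60035,.13411,0.24958],tcp_rot=[-1.57088,-.00015,-1.57076]))
t=back(c,z([(300,237),(475,368),(456,219),(322,385)]),.042)[:,:2]
L1=np.cross([*t[0],1],[*t[1],1]);L2=np.cross([*t[2],1],[*t[3],1]);x=np.cross(L1,L2);x=x[:2]/x[2]
print("cross",x,t.mean(0),np.linalg.norm(t[0]-t[1]),np.linalg.norm(t[2]-t[3]))
box(back(c,z([(236,184),(500,151),(523,428),(279,455)]),.030))
d=x-I[:2];print(f(d)-90,np.linalg.norm(d))
E
```

```text
ring [ 0.64705925 -0.12934692  0.026     ] 0.09955868933994791 0.09977307497873464
box [[ 0.6999 -0.0595]
 [ 0.7174 -0.1817]
 [ 0.5853 -0.2008]
 [ 0.5673 -0.0785]] [np.float64(0.1234), np.float64(0.1334), np.float64(0.1236), np.float64(0.1339)]
yaws 8.13 8.2 8.170000000000002 8.400000000000006
cross [0.61597694 0.13349865] [0.61553007 0.13345541] 0.10274309450520393 0.10039897281021994
box [[0.6702 0.2046]
 [0.6849 0.0817]
 [0.551  0.0657]
 [0.5368 0.189 ]] [np.float64(0.1237), np.float64(0.1348), np.float64(0.1242), np.float64(0.1343)]
yaws 6.64 6.82 6.829999999999998 6.590000000000003
6.739999999999995 0.26467697968906945
```

```bash
python3 - <<'E'
from h import *
go([0.561,0.375,0.25],0.1)
E
```

```text
shift [-240.8   -0.5  -39.3] turn [ 0.    -1.671  0.   ] t 5.67
```

Emit:
carry_out:
  targets:
    - [95,-60,0,-10,0,-0.18,0]
    - [95,-120,0,-20,0,-0.36,0]
    - [95,-180,0,-30,0,-0.54,0]
    - [95,-241,0,-39,0,-0.72,0]
    - [95,-241,0,-39,0,-0.9,0]

```text
time_s: 6.3
tool_pos: [0.5597, 0.3794, 0.2489]
tcp_rot: [-1.571, 0.001, -0.66]
ft_force: [0.4, -0.8, 0.2]
width: 0.998
```

Emit:
carry_out:
  targets:
    - [95,0,0,0,0,-0.18,0]
    - [95,0,0,0,0,-0.36,0]
    - [95,0,0,0,0,-0.54,0]
    - [95,0,0,0,0,-0.72,0]
    - [95,0,0,0,0,-0.77,0]

```text
time_s: 6.92
tool_pos: [0.5612, 0.3755, 0.2494]
tcp_rot: [-1.571, 0.0, 0.103]
ft_force: [-0.6, -0.1, 0.2]
width: 1.001
```

```bash
cat >> h.py <<'E'
def see(name,crop=(0,240,160,480),k=2.5,n="wrist"):
    s,im=look(n,name); a,b,c,d=crop
    cv2.imwrite(f"pics/{name}z.png",cv2.resize(im[a:b,c:d],None,fx=k,fy=k,interpolation=cv2.INTER_CUBIC))
    np.save(f"{name}.npy",np.r_[s["tool_pos"],s["tcp_rot"],a,c,k]); print(s["tool_pos"].round(4),s["tcp_rot"].round(4),round(s["time_s"],2))
def Z(name,L,z,n="wrist"):
    v=np.load(f"{name}.npy"); c=cam(n,dict(tool_pos=v[:3],tcp_rot=v[3:6]))
    return back(c,(np.atleast_2d(np.array(L,float))+.5)/v[8]-.5+[v[7],v[6]],z)[:,:2]
E
python3 -c "
from h import *
see('p1')"
```

```text
[0.5612 0.3755 0.2494] [-1.571e+00  2.000e-04  1.033e-01] 6.92
```

View pics/p1z.png

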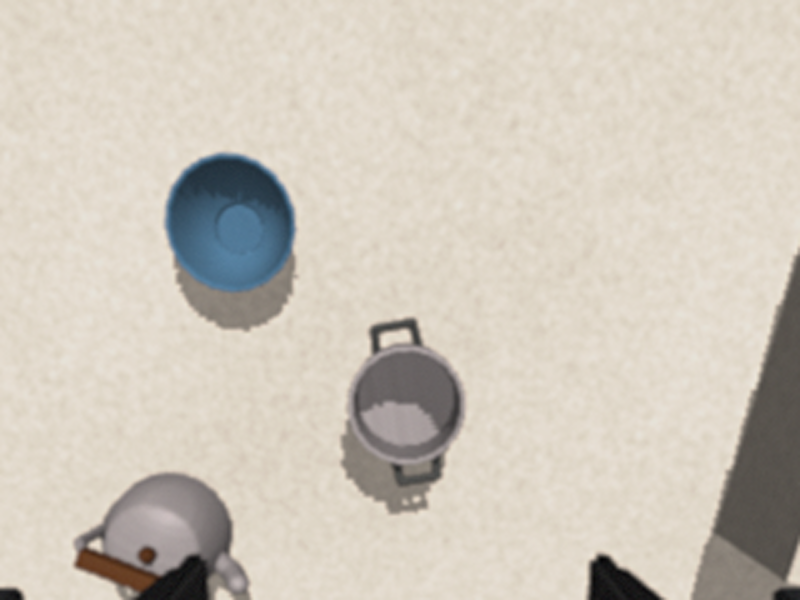

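```bash
python3 - <<'E'
from h import *
r=Z('p1',[(349.5,402),(463.5,402),(406,344.5),(406,461.5)],.046);print(r,r.mean(0),np.linalg.norm(r[0]-r[1]),np.linalg.norm(r[2]-r[3]))
h=Z('p1',[(394,324),(416,480)],.036);d=h[0]-h[1];print(h,h.mean(0),np.linalg.norm(d),"pot y dir yaw",np.degrees(np.arctan2(d[1],d[0]))-90)
p=r.mean(0);go([*p,.012],np.arctan2(d[1],d[0])-np.pi/2)
E
```

```text
[[0.5340017  0.39716525]
 [0.59257816 0.40320233]
 [0.55997378 0.42906243]
 [0.56632818 0.36903081]] [0.56322045 0.3996152 ] 0.05888674099285821 0.06036699017539026
[[0.5528629  0.43836434]
 [0.57314566 0.35740567]] [0.56300428 0.397885  ] 0.08346075026550545 pot y dir yaw 14.06494147702999
shift [  4.7 237.4  23.8] turn [ 0.    -0.141 -0.   ] t 6.97
```

Emit:
carry_out:
  targets:
    - [95,2,30,10,0,-0.07,0]
    - [95,4,60,24,0,-0.14,0]
    - [95,5,110,24,0,-0.14,0]
    - [95,5,150,24,0,-0.14,0]
    - [95,5,150,24,0,-0.14,0]

```text
time_s: 7.6
tool_pos: [0.5625, 0.3992, 0.0967]
tcp_rot: [-1.572, 0.005, 0.239]
ft_force: [0.1, -0.2, -0.2]
width: 1.0
```

```bash
python3 -c "
from h import *
see('p2',(100,340,160,480))"
```

```text
[0.5625 0.3992 0.0967] [-1.5725  0.0053  0.2391] 7.6
```

View pics/p2z.png

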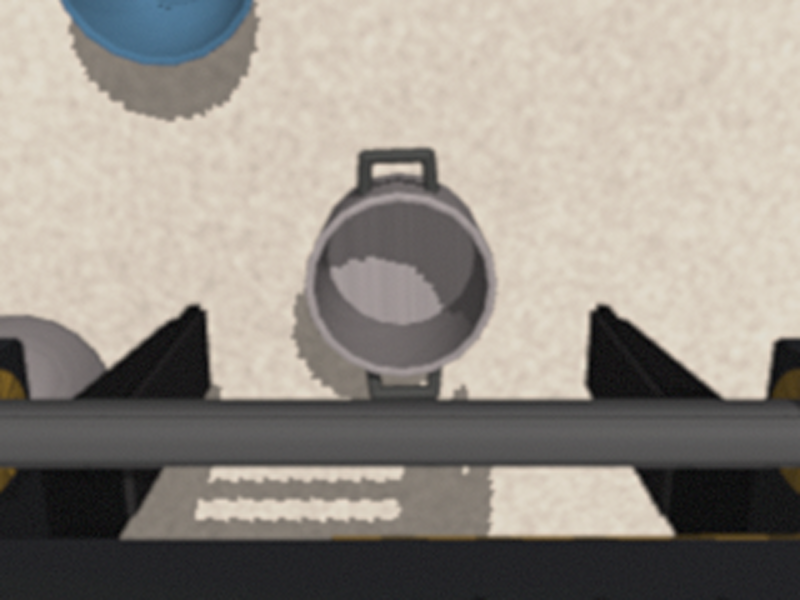

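```bash
python3 - <<'E'
from h import *
r=Z('p2',[(306,284),(494,284),(400,192),(400,375)],.046);print(r,r.mean(0),np.linalg.norm(r[0]-r[1]),np.linalg.norm(r[2]-r[3]))
p=r.mean(0);go([*p,.012],.24)
E
```

```text
[[0.53379364 0.39199422]
 [0.59221451 0.4062954 ]
 [0.55596991 0.42808261]
 [0.57047709 0.36858988]] [0.56311379 0.39874053] 0.06014584235674836 0.061235965672586365
shift [-0.6 87.2 -0.9] turn [ 0.001 -0.001 -0.002] t 7.65
```

Emit:
carry_out:
  targets:
    - [95,0,40,0,0,0,0]
    - [95,0,75,0,0,0,0]
    - [95,0,86,0,0,0,0]
    - [95,0,86,0,0,0,0]
    - [50,0,86,0,0,0,0]

```text
time_s: 8.28
tool_pos: [0.5645, 0.4005, 0.0156]
tcp_rot: [-1.57, -0.003, 0.24]
ft_force: [0.6, 0.2, -0.3]
width: 0.942
```

Emit:
carry_out:
  targets:
    - [50,0,0,0,0,0,0]
    - [50,0,0,0,0,0,0]
    - [50,0,0,0,0,0,0]
    - [50,0,0,0,0,0,0]
    - [50,0,0,0,0,0,0]

```text
time_s: 8.9
tool_pos: [0.5637, 0.4, 0.0138]
tcp_rot: [-1.571, -0.0, 0.24]
ft_force: [-1.1, -0.0, 5.3]
width: 0.634
```

Emit:
carry_out:
  targets:
    - [50,0,-30,0,0,0,0]
    - [50,0,-70,0,0,0,0]
    - [50,0,-110,0,0,0,0]
    - [50,0,-130,0,0,0,0]
    - [50,0,-130,0,0,0,0]

```text
time_s: 9.52
tool_pos: [0.5641, 0.4002, 0.1447]
tcp_rot: [-1.57, -0.002, 0.24]
ft_force: [0.1, -0.0, -1.1]
width: 0.635
```

```bash
python3 - <<'E'
from h import *
see('p3',(100,340,160,480))
go([.6155,.1335,.142],.118)
E
```

```text
[0.5641 0.4002 0.1447] [-1.5703 -0.0023  0.24  ] 9.53
shift [ -12.8    1.3 -271.1] turn [0.    0.122 0.   ] t 9.57
```

View pics/p3z.png

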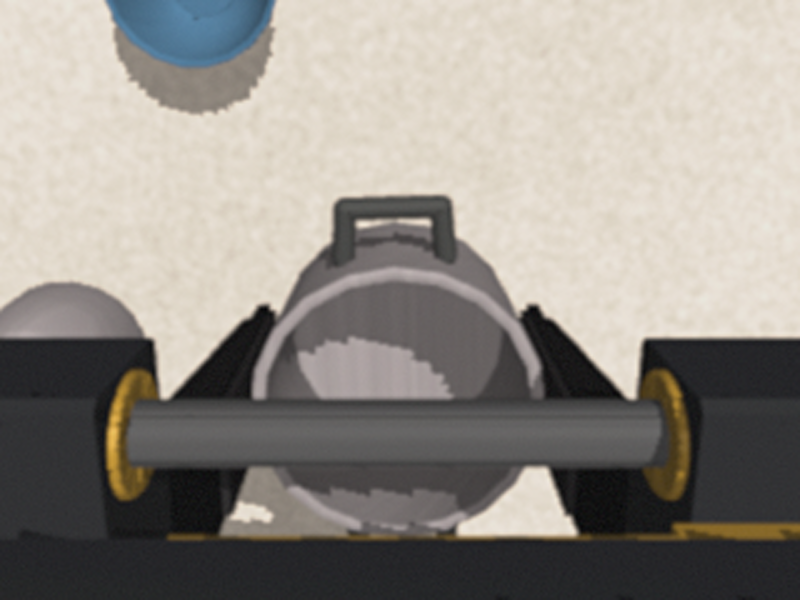

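```bash
python3 - <<'E'
from h import *
r=Z('p3',[(253,385),(543,385),(398,267),(398,530)],.1447+.032);v=np.load('p3.npy')
d=r.mean(0)-v[:2]; y=v[5]; print(r.mean(0),np.linalg.norm(r[2]-r[3]),"tool x,z off",d@[np.cos(y),np.sin(y)],d@[-np.sin(y),np.cos(y)])
E
```

```text
[0.56381839 0.40129607] 0.05990947080433412 tool x,z off 2.5989860436294773e-05 0.0010923976542111082
```

Emit:
carry_out:
  targets:
    - [50,-3,0,-55,0,0.03,0]
    - [50,-6,0,-110,0,0.06,0]
    - [50,-9,0,-165,0,0.09,0]
    - [50,-12,0,-220,0,0.122,0]
    - [50,-13,0,-272,0,0.122,0]

```text
time_s: 10.2
tool_pos: [0.6152, 0.1308, 0.1418]
tcp_rot: [-1.571, 0.003, 0.117]
ft_force: [-0.1, -0.1, -1.4]
width: 0.636
```

Emit:
carry_out:
  targets:
    - [50,0,15,0,0,0,0]
    - [50,0,35,0,0,0,0]
    - [50,0,50,0,0,0,0]
    - [50,0,60,0,0,0,0]
    - [50,0,60,0,0,0,0]

```text
time_s: 10.82
tool_pos: [0.6152, 0.1331, 0.0826]
tcp_rot: [-1.571, 0.002, 0.119]
ft_force: [0.2, -1.2, -1.7]
width: 0.638
```

```bash
python3 - <<'E'
from h import *
see('p4',(60,300,160,480))
go([.6155,.1325,.0570],.118)
E
```

```text
[0.6152 0.1331 0.0826] [-1.5708  0.0016  0.1186] 10.82
shift [-0.2 26.4 -0.5] turn [ 0.  0. -0.] t 10.88
```

View pics/p4z.png

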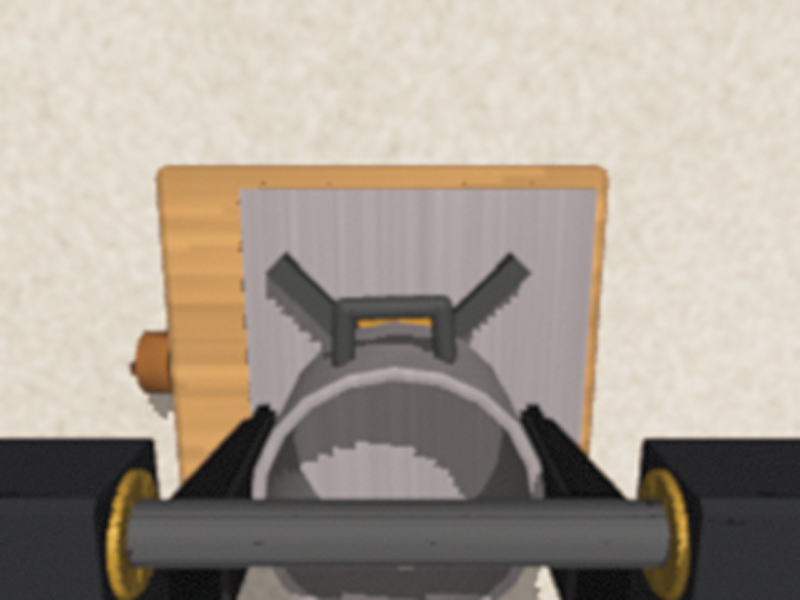

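Emit:
carry_out:
  targets:
    - [50,0,10,0,0,0,0]
    - [50,0,18,0,0,0,0]
    - [50,0,23,0,0,0,0]
    - [50,0,26,0,0,0,0]
    - [50,0,26.5,0,0,0,0]

```text
time_s: 11.5
tool_pos: [0.6156, 0.1327, 0.0569]
tcp_rot: [-1.571, 0.0, 0.118]
ft_force: [-0.1, 0.4, -1.8]
width: 0.636
```

Emit:
carry_out:
  targets:
    - [50,0,0.5,0,0,0,0]
    - [50,0,0.5,0,0,0,0]
    - [95,0,0.5,0,0,0,0]
    - [95,0,0.5,0,0,0,0]
    - [95,0,0.5,0,0,0,0]

```text
time_s: 12.12
tool_pos: [0.6158, 0.1327, 0.0567]
tcp_rot: [-1.571, -0.0, 0.118]
ft_force: [0.0, -1.2, -0.2]
width: 0.892
```

Emit:
carry_out:
  targets:
    - [95,0,0,0,0,0,0]
    - [95,0,-20,0,0,0,0]
    - [95,0,-60,0,0,0,0]
    - [95,0,-110,0,0,0,0]
    - [95,0,-130,0,0,0,0]

```text
time_s: 12.75
tool_pos: [0.6164, 0.1328, 0.1896]
tcp_rot: [-1.571, -0.004, 0.118]
ft_force: [0.5, 0.1, -1.3]
width: 0.995
```

```bash
python3 - <<'E'
from h import *
see('p5',(60,300,160,480))
go([.5615,-.393,.25],.4)
E
```

```text
[0.6164 0.1328 0.1896] [-1.5709 -0.0038  0.1181] 12.75
shift [-116.6  -59.4 -515.7] turn [ 0.001 -0.282  0.006] t 12.8
```

View pics/p5z.png

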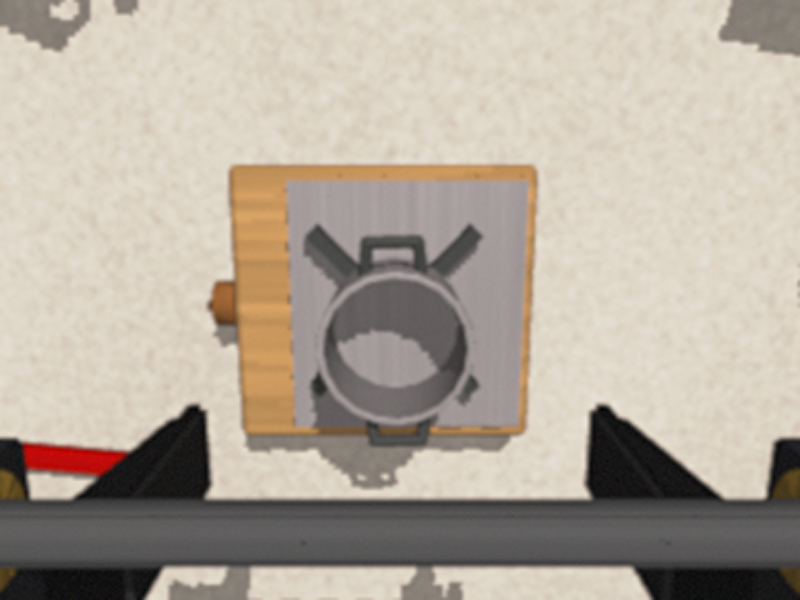

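Emit:
carry_out:
  targets:
    - [50,-12,-12,-55,0,0,0]
    - [50,-24,-24,-110,0,0,0]
    - [50,-36,-36,-165,0,0,0]
    - [50,-48,-48,-220,0,0,0]
    - [50,-60,-60,-270,0,0,0]

```text
time_s: 13.42
tool_pos: [0.5873, -0.1444, 0.2463]
tcp_rot: [-1.571, 0.001, 0.118]
ft_force: [0.5, -0.9, -1.0]
width: 0.547
```

Emit:
carry_out:
  targets:
    - [50,-12,0,-55,0,0,0]
    - [50,-24,0,-110,0,0,0]
    - [50,-36,0,-165,0,0,0]
    - [50,-48,0,-220,0,0,0]
    - [50,-57,0,-246,0,0,0]

```text
time_s: 14.05
tool_pos: [0.5594, -0.396, 0.2453]
tcp_rot: [-1.57, 0.001, 0.116]
ft_force: [0.4, -0.1, -0.0]
width: 0.529
```

Emit:
carry_out:
  targets:
    - [50,0,0,0,0,0,0]
    - [50,0,20,0,0,0,0]
    - [50,0,50,0,0,0,0]
    - [50,0,50,0,0,0,0]
    - [50,0,50,0,0,0,0]

```text
time_s: 14.68
tool_pos: [0.5609, -0.3928, 0.1978]
tcp_rot: [-1.572, -0.001, 0.119]
ft_force: [0.3, 0.6, 0.9]
width: 0.524
```

```bash
python3 - <<'E'
from h import *
r=Z('p5',[(318,345),(469,345),(394,269),(394,424)],.088);print("pot",r.mean(0),np.linalg.norm(r[0]-r[1]),np.linalg.norm(r[2]-r[3]))
see('l1',(60,300,160,480))
E
```

```text
pot [0.61547895 0.13211783] 0.058613585717469 0.06210655441391868
[ 0.5609 -0.3928  0.1978] [-1.5716e+00 -9.0000e-04  1.1900e-01] 14.68
```

View pics/l1z.png

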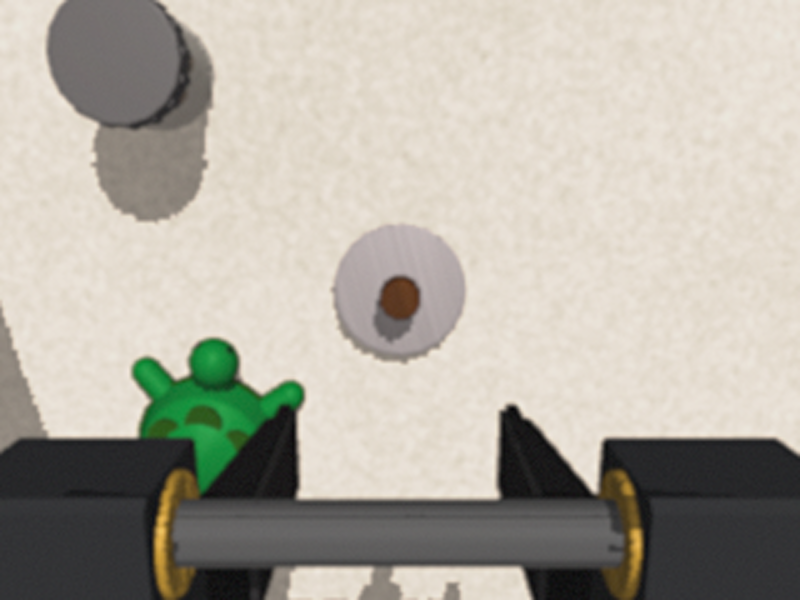

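```bash
python3 - <<'E'
from h import *
r=Z('l1',[(335,290),(465,290),(400,224),(400,356)],.011);print(r.mean(0),np.linalg.norm(r[0]-r[1]),np.linalg.norm(r[2]-r[3]))
k=Z('l1',[(400,296.5)],.034)[0];print(k)
go([*((k+r.mean(0))/2),.014],.118)
E
```

```text
[ 0.56155284 -0.38587662] 0.06501122251166269 0.0667693660597847
[ 0.56132236 -0.38469042]
shift [  1.2 184.1   8. ] turn [0.001 0.001 0.001] t 14.72
```

Emit:
carry_out:
  targets:
    - [50,1,50,8,0,0,0]
    - [50,1,100,8,0,0,0]
    - [50,1,150,8,0,0,0]
    - [50,1,175,8,0,0,0]
    - [50,1,183,8,0,0,0]

```text
time_s: 15.35
tool_pos: [0.5604, -0.3852, 0.0131]
tcp_rot: [-1.57, 0.0, 0.118]
ft_force: [-0.0, 0.0, 0.1]
width: 0.527
```

Emit:
carry_out:
  targets:
    - [50,0,0,0,0,0,0]
    - [50,0,0,0,0,0,0]
    - [5,0,0,0,0,0,0]
    - [5,0,0,0,0,0,0]
    - [5,0,0,0,0,0,0]

```text
time_s: 15.98
tool_pos: [0.5604, -0.3855, 0.0139]
tcp_rot: [-1.571, -0.0, 0.118]
ft_force: [0.5, 0.0, -0.1]
width: 0.268
```

Emit:
carry_out:
  targets:
    - [5,0,0,0,0,0,0]
    - [5,0,0,0,0,0,0]
    - [5,0,-10,0,0,0,0]
    - [5,0,-50,0,0,0,0]
    - [5,0,-100,0,0,0,0]

```text
time_s: 16.6
tool_pos: [0.5599, -0.3851, 0.1144]
tcp_rot: [-1.57, 0.001, 0.118]
ft_force: [-0.5, -0.4, 0.6]
width: 0.202
```

Emit:
carry_out:
  targets:
    - [5,0,-40,0,0,0,0]
    - [5,0,-70,0,0,0,0]
    - [5,0,-90,0,0,0,0]
    - [5,0,-90,0,0,0,0]
    - [5,0,-90,0,0,0,0]

```text
time_s: 17.23
tool_pos: [0.56, -0.3852, 0.2028]
tcp_rot: [-1.57, 0.001, 0.118]
ft_force: [-1.0, -0.5, -0.9]
width: 0.203
```

```bash
python3 - <<'E'
from h import *
see('l2',(60,300,160,480))
go([.6155,.1325,.20],.118)
E
```

```text
[ 0.56   -0.3852  0.2028] [-1.5701e+00  8.0000e-04  1.1800e-01] 17.23
shift [116.2   3.  507.5] turn [-0.001  0.    -0.001] t 17.27
```

View pics/l2z.png

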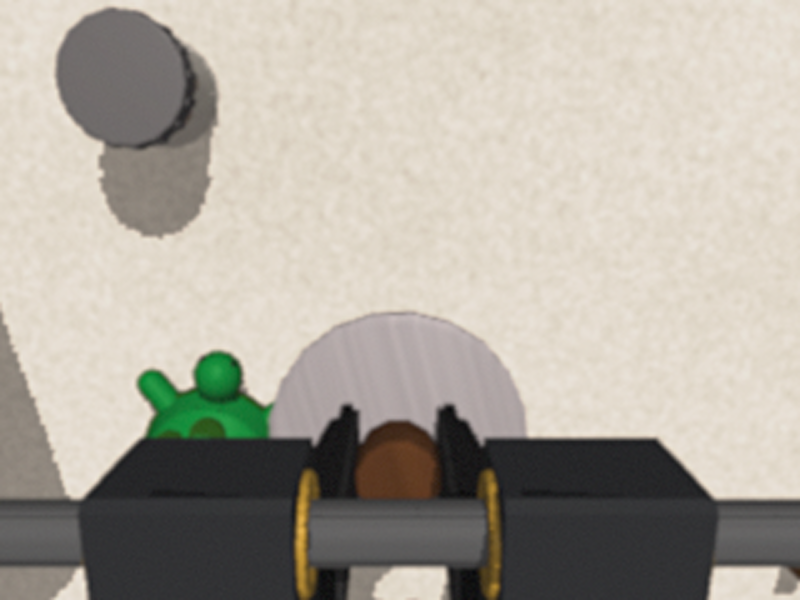

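```bash
python3 - <<'E'
from h import *
v=np.load('l2.npy');y=v[5];ex=np.array([np.cos(y),np.sin(y)]);ez=np.array([-np.sin(y),np.cos(y)])
for z in (.2,.196):
  r=Z('l2',[(268.5,425),(526,425),(398,312)],z)-v[:2]
  print([(float((q@ex).round(4)),float((q@ez).round(4))) for q in r], ((r[0]+r[1])/2)@ex, r[2]@ez-.0335)
E
```

```text
[(-0.0327, 0.0037), (0.0328, 0.0037), (0.0003, 0.033)] 5.3411087104894235e-05 -0.0004989776297380927
[(-0.0335, 0.0023), (0.0335, 0.0022), (0.0003, 0.0322)] 4.5909351072438824e-05 -0.0012972600246506372
```

Emit:
carry_out:
  targets:
    - [5,12,0,55,0,0,0]
    - [5,24,0,110,0,0,0]
    - [5,36,0,165,0,0,0]
    - [5,48,0,220,0,0,0]
    - [5,60,0,275,0,0,0]

```text
time_s: 17.9
tool_pos: [0.5872, -0.1035, 0.2027]
tcp_rot: [-1.57, 0.001, 0.118]
ft_force: [0.4, -0.4, -0.2]
width: 0.204
```

Emit:
carry_out:
  targets:
    - [5,12,0,55,0,0,0]
    - [5,24,0,110,0,0,0]
    - [5,36,0,165,0,0,0]
    - [5,48,0,210,0,0,0]
    - [5,56,0,233,0,0,0]

```text
time_s: 18.52
tool_pos: [0.6154, 0.1348, 0.2026]
tcp_rot: [-1.571, 0.001, 0.12]
ft_force: [-0.1, -0.0, -1.1]
width: 0.201
```

Emit:
carry_out:
  targets:
    - [5,0,0,0,0,0,0]
    - [5,0,20,0,0,0,0]
    - [5,0,45,0,0,0,0]
    - [5,0,70,0,0,0,0]
    - [5,0,70,0,0,0,0]

```text
time_s: 19.15
tool_pos: [0.6149, 0.131, 0.1319]
tcp_rot: [-1.571, 0.004, 0.116]
ft_force: [0.1, -0.3, 0.3]
width: 0.199
```

```bash
python3 - <<'E'
from h import *
see('l3',(60,300,160,480))
go([.6155,.133,.096],.118)
E
```

```text
[0.6149 0.131  0.1319] [-1.5711  0.0038  0.1165] 19.15
shift [ 0.2 37.3  1.7] turn [ 0.    -0.001 -0.001] t 19.2
```

View pics/l3z.png

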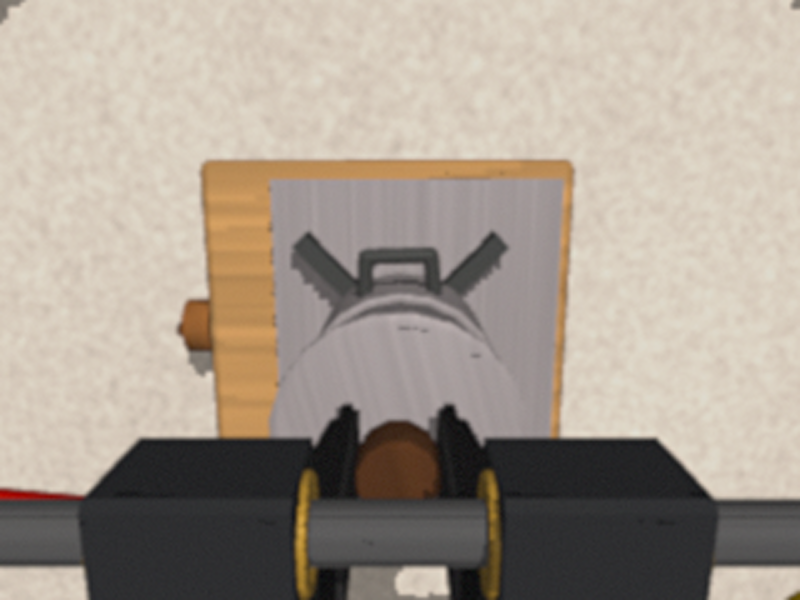

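Emit:
carry_out:
  targets:
    - [5,0,10,1,0,0,0]
    - [5,0,20,1,0,0,0]
    - [5,0,24,1,0,0,0]
    - [5,0,24,1,0,0,0]
    - [5,0,24,1,0,0,0]

```text
time_s: 19.82
tool_pos: [0.6157, 0.1338, 0.1099]
tcp_rot: [-1.571, -0.0, 0.118]
ft_force: [0.4, 0.4, -0.3]
width: 0.206
```

```bash
python3 - <<'E'
from h import *
see('l4',(60,300,160,480))
go([.6155,.133,.096],.118)
E
```

```text
[0.6157 0.1338 0.1099] [-1.5709e+00 -4.0000e-04  1.1820e-01] 19.82
shift [-0.3 13.9 -0.7] turn [0. 0. 0.] t 19.88
```

View pics/l4z.png

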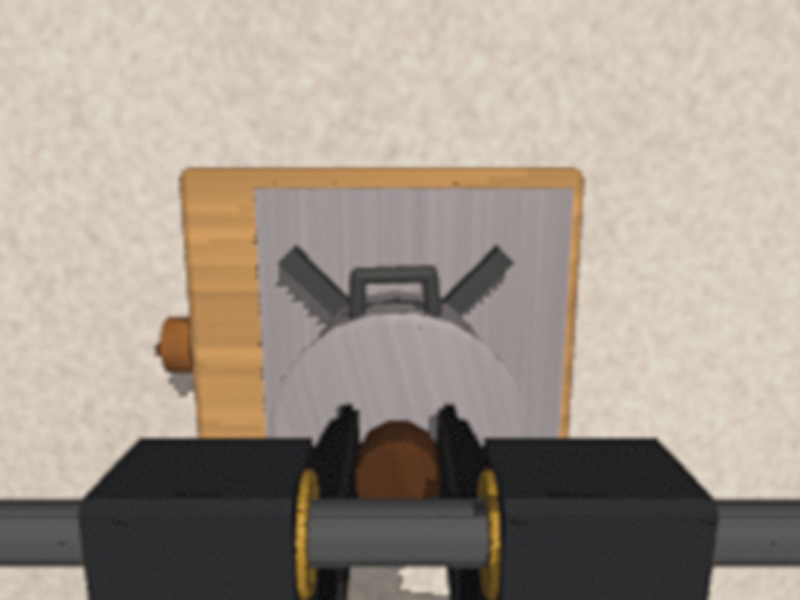

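Emit:
carry_out:
  targets:
    - [5,0,5,-0.7,0,0,0]
    - [5,0,9,-0.7,0,0,0]
    - [5,0,12,-0.7,0,0,0]
    - [5,0,14,-0.7,0,0,0]
    - [5,0,14,-0.7,0,0,0]

```text
time_s: 20.5
tool_pos: [0.6156, 0.133, 0.0954]
tcp_rot: [-1.571, 0.0, 0.118]
ft_force: [-0.7, -0.2, -0.0]
width: 0.203
```

```bash
python3 - <<'E'
from h import *
s=ctrl.read_state();print(s["ft_force"],s["tool_pos"])
E
```

```text
[-0.68722012 -0.23177205 -0.04274309] [0.61559857 0.1329843  0.09543274]
```

Emit:
carry_out:
  targets:
    - [5,0,0.7,0,0,0,0]
    - [5,0,0.7,0,0,0,0]
    - [45,0,0.7,0,0,0,0]
    - [45,0,0.7,0,0,0,0]
    - [45,0,0.7,0,0,0,0]

```text
time_s: 21.12
tool_pos: [0.6157, 0.133, 0.095]
tcp_rot: [-1.571, -0.0, 0.118]
ft_force: [0.2, 0.5, -0.4]
width: 0.444
```

Emit:
carry_out:
  targets:
    - [45,0,0,0,0,0,0]
    - [45,0,-30,0,0,0,0]
    - [45,0,-80,0,0,0,0]
    - [45,0,-110,0,0,0,0]
    - [45,0,-110,0,0,0,0]

```text
time_s: 21.75
tool_pos: [0.6164, 0.1331, 0.2073]
tcp_rot: [-1.571, -0.004, 0.118]
ft_force: [-0.3, 0.8, -0.2]
width: 0.47
```

```bash
python3 - <<'E'
from h import *
see('l5',(60,300,160,480))
go([.44,.295,.25],.3)
E
```

```text
[0.6164 0.1331 0.2073] [-1.5709 -0.0043  0.118 ] 21.75
shift [-155.4  -44.8  181.5] turn [ 0.    -0.182  0.001] t 21.8
```

View pics/l5z.png

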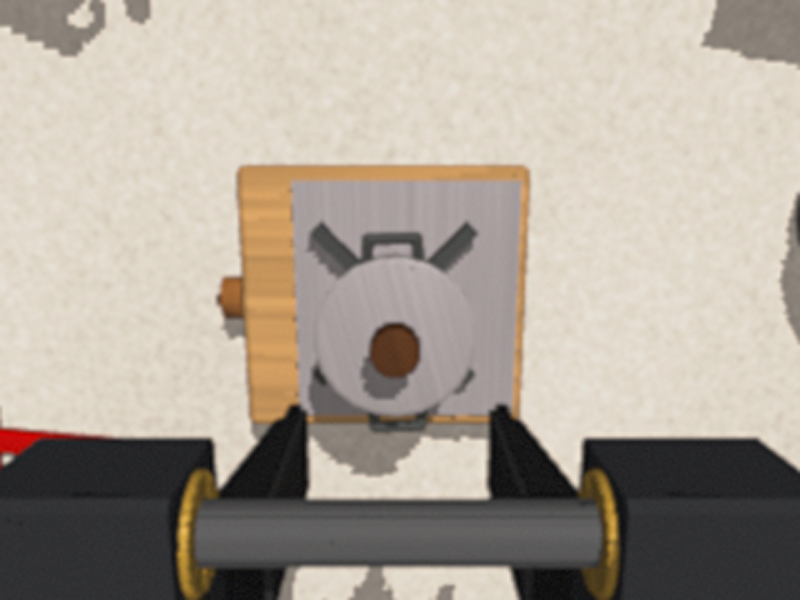

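Emit:
carry_out:
  targets:
    - [60,-35,-15,40,0,-0.18,0]
    - [60,-70,-30,80,0,-0.36,0]
    - [60,-105,-45,120,0,-0.54,0]
    - [60,-140,-45,160,0,-0.72,0]
    - [60,-155,-45,181,0,-0.9,0]

```text
time_s: 22.42
tool_pos: [0.4381, 0.2956, 0.2488]
tcp_rot: [-1.57, 0.002, 1.026]
ft_force: [0.7, -0.0, 0.4]
width: 0.631
```

Emit:
carry_out:
  targets:
    - [60,0,0,0,0,-0.18,0]
    - [60,0,0,0,0,-0.18,0]
    - [60,0,0,0,0,-0.18,0]
    - [60,0,0,0,0,-0.18,0]
    - [60,0,0,0,0,-0.18,0]

```text
time_s: 23.05
tool_pos: [0.4406, 0.2943, 0.2498]
tcp_rot: [-1.571, 0.0, 1.196]
ft_force: [-0.6, 0.8, 0.6]
width: 0.628
```

```bash
python3 - <<'E'
from h import *
r=Z('l5',[(317.5,336),(473.5,336),(396,257),(396,416)],.092);print("lid",r.mean(0),np.linalg.norm(r[0]-r[1]),np.linalg.norm(r[2]-r[3]),"knob",Z('l5',[(394.5,349)],.115))
see('k1',(60,300,160,480))
E
```

```text
lid [0.61503012 0.13332337] 0.06338647541161625 0.06643416818794644 knob [[0.61440807 0.13422414]]
[0.4406 0.2943 0.2498] [-1.5707e+00  2.0000e-04  1.1964e+00] 23.05
```

View pics/k1z.png

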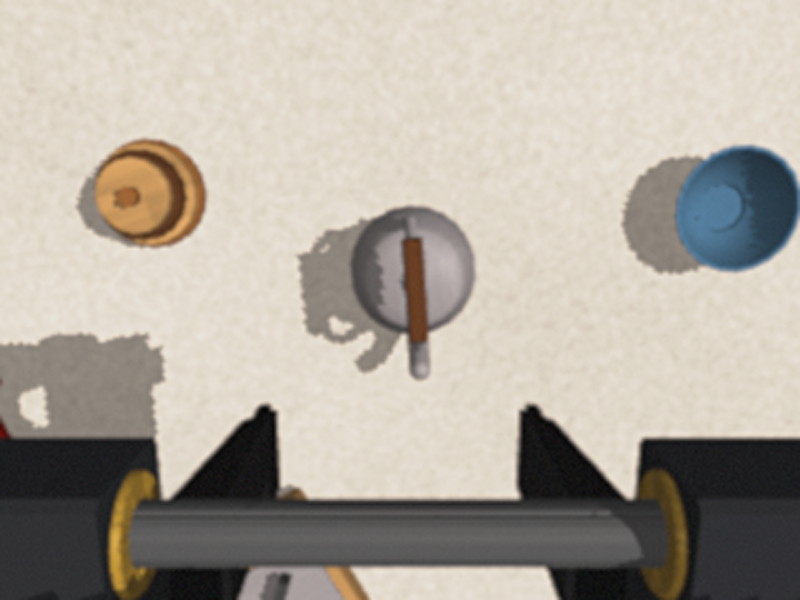

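```bash
python3 - <<'E'
from h import *
b=Z('k1',[(412,238),(418.5,342)],.086);print(b,b.mean(0),np.linalg.norm(b[0]-b[1]));d=b[1]-b[0]
a=np.arctan2(d[1],d[0]);print("kettle yaw",np.degrees(a))
for z in (.03,.05):
  r=Z('k1',[(352,270),(474,270),(413,206),(413,334)],z);print(r.mean(0),np.linalg.norm(r[0]-r[1]))
go([*b.mean(0),.13],a+np.pi/2)
E
```

```text
[[0.40925158 0.31251327]
 [0.45624533 0.29759389]] [0.43274845 0.30505358] 0.04930517427591705
kettle yaw -17.61338167195919
[0.43131123 0.30566815] 0.0661786363098315
[0.42851779 0.30631709] 0.06278612920706307
shift [  7.1 119.8  11.2] turn [ 0.    -0.067 -0.   ] t 23.1
```

Emit:
carry_out:
  targets:
    - [60,7,30,11,0,-0.067,0]
    - [60,7,80,11,0,-0.067,0]
    - [60,7,120,11,0,-0.067,0]
    - [60,7,120,11,0,-0.067,0]
    - [60,7,120,11,0,-0.067,0]

```text
time_s: 23.72
tool_pos: [0.4334, 0.3053, 0.1312]
tcp_rot: [-1.572, -0.001, 1.265]
ft_force: [-0.1, 0.2, 0.1]
width: 0.631
```

```bash
python3 - <<'E'
from h import *
see('k2',(60,300,160,480))
E
```

```text
[0.4334 0.3053 0.1312] [-1.5719e+00 -1.0000e-03  1.2647e+00] 23.73
```

View pics/k2z.png

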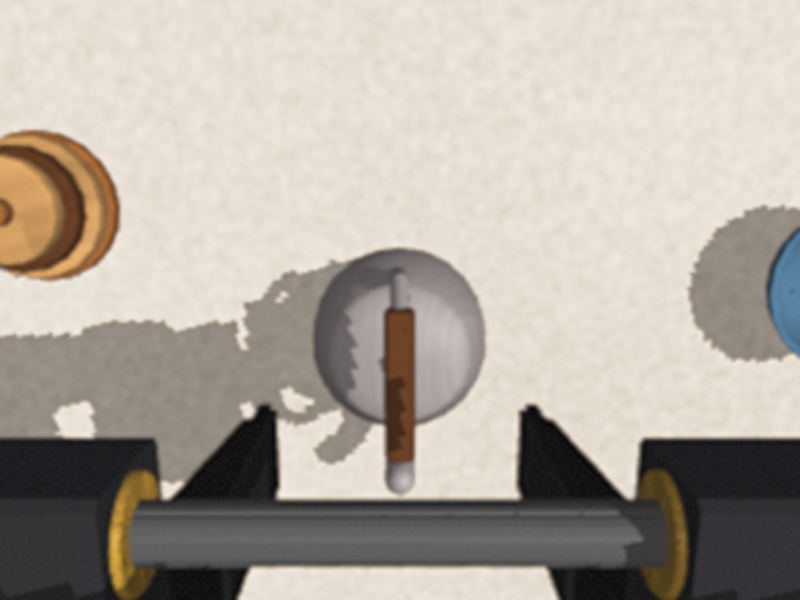

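Emit:
carry_out:
  targets:
    - [60,0,30,0,0,0,0]
    - [60,0,55,0,0,0,0]
    - [60,0,66,0,0,0,0]
    - [60,0,66,0,0,0,0]
    - [2,0,66,0,0,0,0]

```text
time_s: 24.4
tool_pos: [0.4333, 0.3053, 0.065]
tcp_rot: [-1.572, -0.001, 1.265]
ft_force: [-0.4, -0.2, 0.1]
width: 0.573
```

Emit:
carry_out:
  targets:
    - [2,0,0,0,0,0,0]
    - [2,0,0,0,0,0,0]
    - [2,0,0,0,0,0,0]
    - [2,0,0,0,0,0,0]
    - [2,0,0,0,0,0,0]

```text
time_s: 25.02
tool_pos: [0.4327, 0.305, 0.0639]
tcp_rot: [-1.571, 0.0, 1.265]
ft_force: [-0.7, -0.4, -1.6]
width: 0.102
```

Emit:
carry_out:
  targets:
    - [2,0,0,0,0,0,0]
    - [2,0,0,0,0,0,0]
    - [2,0,0,0,0,0,0]
    - [2,0,0,0,0,0,0]
    - [2,0,0,0,0,0,0]

```text
time_s: 25.65
tool_pos: [0.4327, 0.305, 0.0639]
tcp_rot: [-1.571, 0.0, 1.265]
ft_force: [-0.1, -1.1, -1.4]
width: 0.103
```

```bash
python3 - <<'E'
from h import *
print(Z('k2',[(400,310),(400,462)],.086).mean(0))
s=ctrl.read_state();print(s["tool_pos"],s["width"],s["ft_force"])
E
```

```text
[0.43259477 0.30522249]
[0.43272329 0.3049871  0.06388913] 0.1030612582910933 [-0.10781174 -1.06896161 -1.44452232]
```

Emit:
carry_out:
  targets:
    - [2,0,-15,0,0,0,0]
    - [2,0,-55,0,0,0,0]
    - [2,0,-105,0,0,0,0]
    - [2,0,-160,0,0,0,0]
    - [2,0,-186,0,0,0,0]

```text
time_s: 26.28
tool_pos: [0.4329, 0.3052, 0.254]
tcp_rot: [-1.574, -0.003, 1.265]
ft_force: [0.2, -0.3, -1.9]
width: 0.098
```

```bash
python3 - <<'E'
from h import *
see('k3',(60,300,160,480))
go([.647,-.1295,.25],1.265)
E
```

```text
[0.4329 0.3052 0.254 ] [-1.5741 -0.0032  1.2651] 26.27
shift [-350.7    6.  -334.4] turn [0.005 0.    0.005] t 26.32
```

View pics/k3z.png

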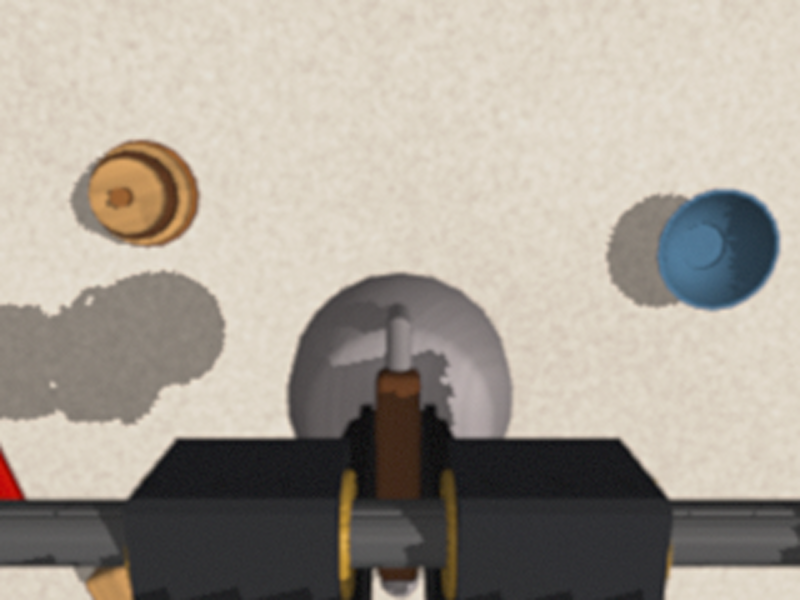

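Emit:
carry_out:
  targets:
    - [2,-35,0,-33,0,0,0]
    - [2,-70,0,-66,0,0,0]
    - [2,-105,0,-100,0,0,0]
    - [2,-140,0,-133,0,0,0]
    - [2,-175,0,-167,0,0,0]

```text
time_s: 26.95
tool_pos: [0.5394, 0.0863, 0.2501]
tcp_rot: [-1.571, 0.0, 1.265]
ft_force: [0.5, 0.5, -1.2]
width: 0.099
```

Emit:
carry_out:
  targets:
    - [2,-38,0,-36,0,0,0]
    - [2,-76,0,-72,0,0,0]
    - [2,-114,0,-108,0,0,0]
    - [2,-150,0,-142,0,0,0]
    - [2,-176,0,-167,0,0,0]

```text
time_s: 27.58
tool_pos: [0.6458, -0.1322, 0.2498]
tcp_rot: [-1.57, 0.0, 1.264]
ft_force: [0.9, -0.2, -1.0]
width: 0.105
```

Emit:
carry_out:
  targets:
    - [2,0,20,0,0,0,0]
    - [2,0,60,0,0,0,0]
    - [2,0,100,0,0,0,0]
    - [2,0,130,0,0,0,0]
    - [2,0,130,0,0,0,0]

```text
time_s: 28.2
tool_pos: [0.6444, -0.1299, 0.118]
tcp_rot: [-1.566, 0.0, 1.265]
ft_force: [0.5, -0.2, -1.0]
width: 0.1
```

```bash
python3 - <<'E'
from h import *
see('k4',(60,300,160,480))
go([.647,-.1295,.091],1.265)
E
```

```text
[ 0.6444 -0.1299  0.118 ] [-1.5665e+00  1.0000e-04  1.2650e+00] 28.2
shift [ 1.2 28.8 -1.5] turn [-0.001  0.    -0.   ] t 28.25
```

View pics/k4z.png

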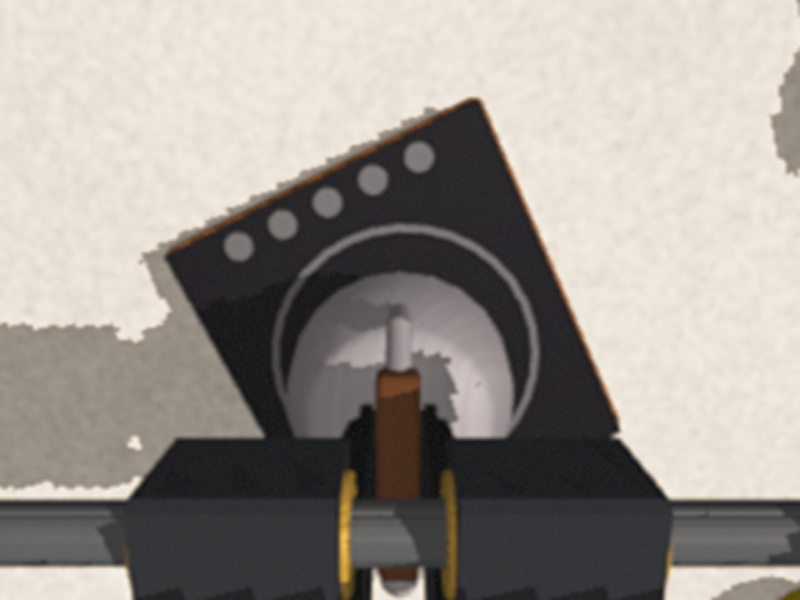

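Emit:
carry_out:
  targets:
    - [2,1,10,-1,0,0,0]
    - [2,1,18,-1,0,0,0]
    - [2,1,22,-1,0,0,0]
    - [2,1,22,-1,0,0,0]
    - [2,1,22,-1,0,0,0]

```text
time_s: 28.88
tool_pos: [0.6469, -0.1297, 0.0982]
tcp_rot: [-1.571, 0.0, 1.265]
ft_force: [-0.2, 0.0, -0.7]
width: 0.102
```

```bash
python3 - <<'E'
from h import *
see('k5',(60,300,160,480))
go([.647,-.1295,.0905],1.265)
E
```

```text
[ 0.6469 -0.1297  0.0982] [-1.5712e+00  1.0000e-04  1.2650e+00] 28.88
shift [ 0.1  7.7 -0. ] turn [ 0. -0. -0.] t 28.93
```

View pics/k5z.png

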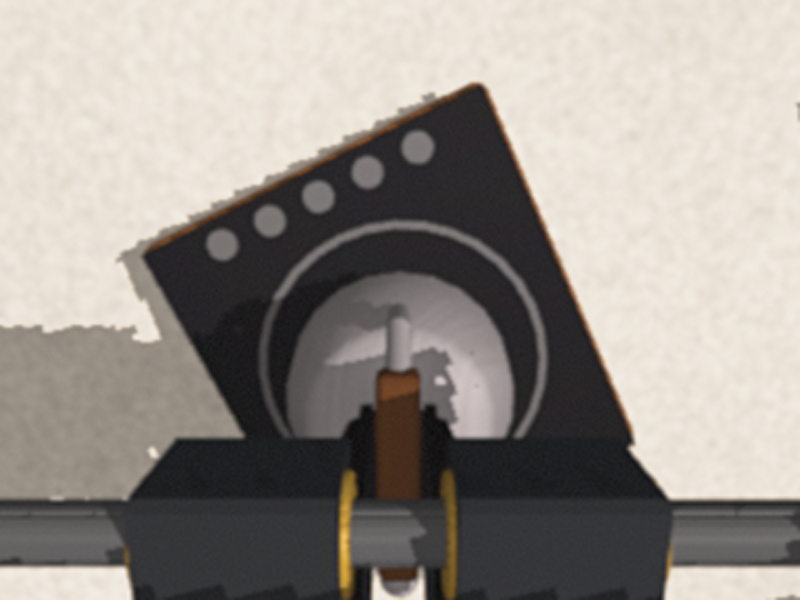

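Emit:
carry_out:
  targets:
    - [2,0.5,4,0,0,0,0]
    - [2,0.5,6,0,0,0,0]
    - [2,0.5,7.5,0,0,0,0]
    - [2,0.5,8,0,0,0,0]
    - [2,0.5,8,0,0,0,0]

```text
time_s: 29.55
tool_pos: [0.647, -0.1291, 0.09]
tcp_rot: [-1.571, 0.0, 1.265]
ft_force: [0.2, 0.0, -0.8]
width: 0.103
```

Emit:
carry_out:
  targets:
    - [2,0,0.3,0,0,0,0]
    - [2,0,0.3,0,0,0,0]
    - [45,0,0.3,0,0,0,0]
    - [45,0,0.3,0,0,0,0]
    - [45,0,0.3,0,0,0,0]

```text
time_s: 30.18
tool_pos: [0.647, -0.1292, 0.0897]
tcp_rot: [-1.571, 0.0, 1.265]
ft_force: [-0.3, -0.2, 0.2]
width: 0.363
```

Emit:
carry_out:
  targets:
    - [45,0,0,0,0,0,0]
    - [45,0,-40,0,0,0,0]
    - [45,0,-90,0,0,0,0]
    - [45,0,-140,0,0,0,0]
    - [45,0,-150,0,0,0,0]

```text
time_s: 30.8
tool_pos: [0.6479, -0.1294, 0.2434]
tcp_rot: [-1.576, 0.0, 1.265]
ft_force: [-0.6, -0.6, -0.6]
width: 0.469
```

```bash
python3 - <<'E'
from h import *
see('k6',(60,300,160,480))
go([.438,-.295,.25],1.265)
go([.438,-.295,.25],.118)
E
```

```text
[ 0.6479 -0.1294  0.2434] [-1.5765e+00  1.0000e-04  1.2651e+00] 30.8
shift [-221.1   -8.   149.9] turn [ 0.004  0.    -0.   ] t 30.85
shift [-221.1   -8.   149.9] turn [0.004 1.147 0.002] t 30.85
```

View pics/k6z.png

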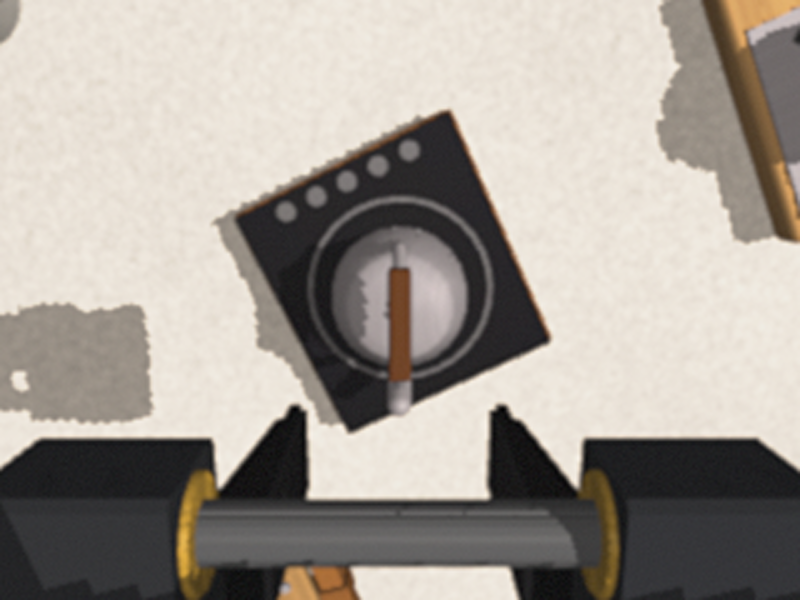

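Emit:
carry_out:
  targets:
    - [95,-40,-8,25,0,0.18,0]
    - [95,-80,-8,50,0,0.36,0]
    - [95,-120,-8,80,0,0.54,0]
    - [95,-165,-8,110,0,0.72,0]
    - [95,-210,-8,142,0,0.9,0]

```text
time_s: 31.48
tool_pos: [0.4466, -0.2872, 0.2462]
tcp_rot: [-1.569, 0.001, 0.359]
ft_force: [1.1, -0.6, 0.3]
width: 0.94
```

```bash
python3 - <<'E'
from h import *
b=Z('k6',[(399.5,268),(399.5,381)],.112);r=Z('k6',[(309,290),(493.5,290),(400,197),(400,380)],.026);print(b.mean(0),np.linalg.norm(b[0]-b[1]),r.mean(0),np.linalg.norm(r[0]-r[1]))
go([.438,-.295,.22],.13)
E
```

```text
[ 0.64751608 -0.12860987] 0.04950211639914241 [ 0.64776316 -0.12784835] 0.10015281658549378
shift [-10.7  26.2  -4.4] turn [-0.002  0.229 -0.001] t 31.48
```

Kettle is within 1 mm of the ring's centre.

Emit:
carry_out:
  targets:
    - [95,-5,13,-2,0,0.12,0]
    - [95,-9,26,-4,0,0.229,0]
    - [95,-9,26,-4,0,0.229,0]
    - [95,-9,26,-4,0,0.229,0]
    - [95,-9,26,-4,0,0.229,0]

```text
time_s: 32.1
tool_pos: [0.4416, -0.2934, 0.2218]
tcp_rot: [-1.571, -0.0, 0.138]
ft_force: [-0.1, -0.1, 0.3]
width: 1.002
```

```bash
python3 - <<'E'
from h import *
see('b1',(60,300,160,480))
E
```

```text
[ 0.4416 -0.2934  0.2218] [-1.5711e+00 -2.0000e-04  1.3780e-01] 32.1
```

View pics/b1z.png

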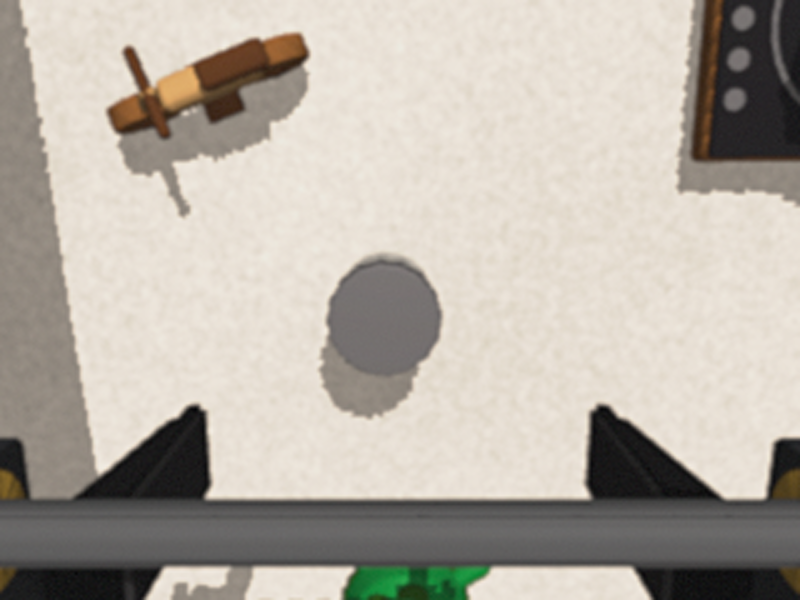

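```bash
python3 - <<'E'
from h import *
r=Z('b1',[(328,319),(442,319),(385,261),(385,376)],.062);print(r.mean(0),np.linalg.norm(r[0]-r[1]),np.linalg.norm(r[2]-r[3]))
go([*r.mean(0),.034],.13)
E
```

```text
[ 0.43613757 -0.29614773] 0.0532294223418332 0.05483176307302579
shift [ -5.8 187.9  -1.9] turn [0.    0.007 0.   ] t 32.15
```

Emit:
carry_out:
  targets:
    - [95,-6,40,-2,0,0,0]
    - [95,-6,90,-2,0,0,0]
    - [95,-6,105,-2,0,0,0]
    - [95,-6,105,-2,0,0,0]
    - [95,-6,105,-2,0,0,0]

```text
time_s: 32.78
tool_pos: [0.4364, -0.2969, 0.1181]
tcp_rot: [-1.573, -0.001, 0.136]
ft_force: [-0.7, 0.9, 0.3]
width: 1.0
```

```bash
python3 - <<'E'
from h import *
see('b2',(60,300,160,480))
E
```

```text
[ 0.4364 -0.2969  0.1181] [-1.5726e+00 -1.5000e-03  1.3630e-01] 32.77
```

View pics/b2z.png

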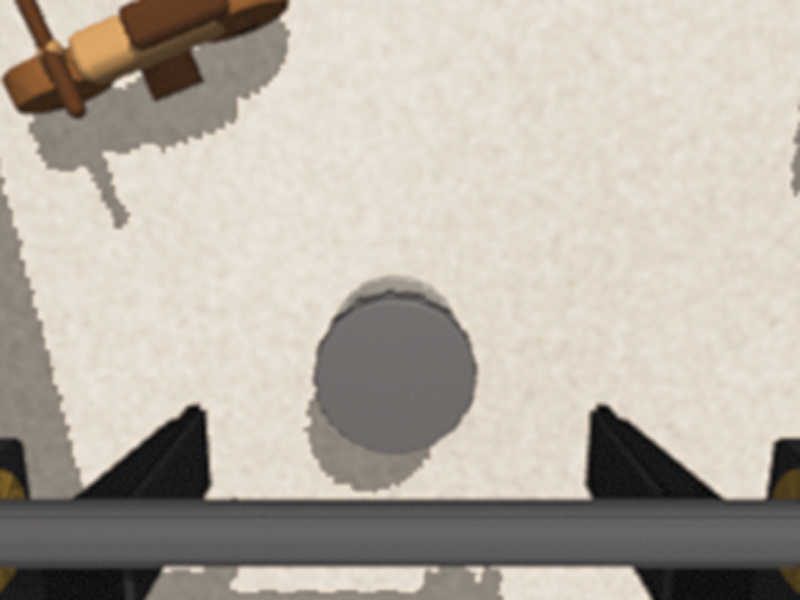

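```bash
python3 - <<'E'
from h import *
r=Z('b2',[(315,373),(478,373),(397,294),(397,454)],.062);print(r.mean(0),np.linalg.norm(r[0]-r[1]),np.linalg.norm(r[2]-r[3]))
go([*r.mean(0),.034],.13)
E
```

```text
[ 0.43609877 -0.29550524] 0.05320935002862072 0.054461110795295545
shift [-0.2 84.2  1.5] turn [0.002 0.006 0.002] t 32.83
```

Emit:
carry_out:
  targets:
    - [95,0,40,0,0,0,0]
    - [95,0,75,0,0,0,0]
    - [95,0,83,0,0,0,0]
    - [95,0,83,0,0,0,0]
    - [45,0,83,0,0,0,0]

```text
time_s: 33.45
tool_pos: [0.4363, -0.2969, 0.0351]
tcp_rot: [-1.573, -0.001, 0.136]
ft_force: [-0.3, -0.2, -0.2]
width: 0.941
```

Emit:
carry_out:
  targets:
    - [45,0,0,0,0,0,0]
    - [45,0,0,0,0,0,0]
    - [45,0,0,0,0,0,0]
    - [45,0,0,0,0,0,0]
    - [45,0,0,0,0,0,0]

```text
time_s: 34.08
tool_pos: [0.4357, -0.2964, 0.0337]
tcp_rot: [-1.571, -0.0, 0.136]
ft_force: [-0.4, 0.1, 2.3]
width: 0.561
```

Emit:
carry_out:
  targets:
    - [45,0,0,0,0,0,0]
    - [45,0,-20,0,0,0,0]
    - [45,0,-70,0,0,0,0]
    - [45,0,-120,0,0,0,0]
    - [45,0,-170,0,0,0,0]

```text
time_s: 34.7
tool_pos: [0.4354, -0.2961, 0.2051]
tcp_rot: [-1.571, 0.0, 0.136]
ft_force: [0.6, -0.8, -1.0]
width: 0.561
```

```bash
python3 - <<'E'
from h import *
see('b3',(60,300,160,480))
go([.6315,.002,.205],.13)
E
```

```text
[ 0.4354 -0.2961  0.2051] [-1.5705e+00  3.0000e-04  1.3600e-01] 34.7
shift [233.2   5.7 270.4] turn [0.006 0.006 0.005] t 34.75
```

View pics/b3z.png

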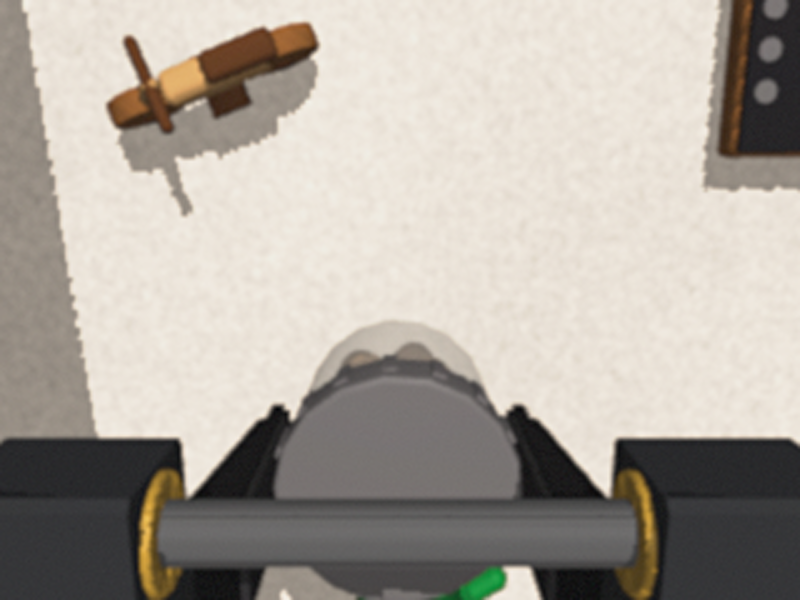

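Emit:
carry_out:
  targets:
    - [45,35,0,41,0,0,0]
    - [45,70,0,82,0,0,0]
    - [45,105,0,123,0,0,0]
    - [45,140,0,164,0,0,0]
    - [45,175,0,205,0,0,0]

```text
time_s: 35.38
tool_pos: [0.5819, -0.0679, 0.2032]
tcp_rot: [-1.571, 0.0, 0.136]
ft_force: [1.2, -1.0, -1.8]
width: 0.558
```

Emit:
carry_out:
  targets:
    - [45,30,0,33,0,0,0]
    - [45,58,0,65,0,0,0]
    - [45,58,30,65,0,0,0]
    - [45,58,80,65,0,0,0]
    - [45,58,110,65,0,0,0]

```text
time_s: 36.0
tool_pos: [0.6289, 0.003, 0.0909]
tcp_rot: [-1.57, 0.003, 0.136]
ft_force: [0.1, 0.2, -0.7]
width: 0.561
```

Emit:
carry_out:
  targets:
    - [45,0,15,0,0,0,0]
    - [45,0,25,0,0,0,0]
    - [45,0,25,0,0,0,0]
    - [45,0,25,0,0,0,0]
    - [45,0,25,0,0,0,0]

```text
time_s: 36.62
tool_pos: [0.6303, 0.0027, 0.0695]
tcp_rot: [-1.571, -0.001, 0.136]
ft_force: [0.1, 0.1, -0.4]
width: 0.563
```

```bash
python3 - <<'E'
from h import *
see('b4',(0,400,0,640),1.2)
go([.6315,.0015,.035],.13)
E
```

```text
[0.6303 0.0027 0.0695] [-1.5712e+00 -1.3000e-03  1.3600e-01] 36.62
shift [ 1.1 34.4 -1.3] turn [0.    0.006 0.001] t 36.67
```

View pics/b4z.png

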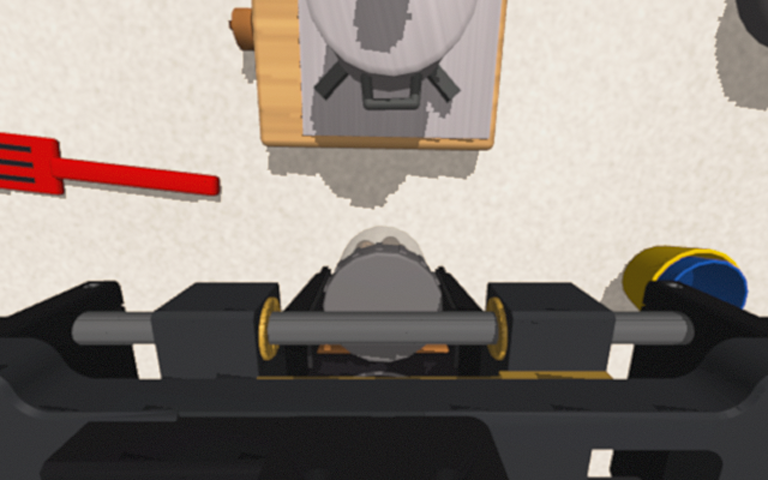

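Emit:
carry_out:
  targets:
    - [45,1,15,-1,0,0,0]
    - [45,1,26,-1,0,0,0]
    - [45,1,32,-1,0,0,0]
    - [45,1,35,-1,0,0,0]
    - [45,1,35,-1,0,0,0]

```text
time_s: 37.3
tool_pos: [0.631, 0.0019, 0.0338]
tcp_rot: [-1.571, 0.0, 0.136]
ft_force: [-1.6, -0.8, 1.9]
width: 0.559
```

Emit:
carry_out:
  targets:
    - [45,0,0.4,0,0,0,0]
    - [45,0,0.4,0,0,0,0]
    - [80,0,0.4,0,0,0,0]
    - [80,0,0.4,0,0,0,0]
    - [80,0,0.4,0,0,0,0]

```text
time_s: 37.92
tool_pos: [0.6311, 0.0019, 0.0331]
tcp_rot: [-1.571, -0.0, 0.136]
ft_force: [-0.4, 0.0, 0.7]
width: 0.813
```

Emit:
carry_out:
  targets:
    - [80,0,0,0,0,0,0]
    - [80,0,-30,0,0,0,0]
    - [80,0,-80,0,0,0,0]
    - [80,0,-140,0,0,0,0]
    - [80,0,-200,0,0,0,0]

```text
time_s: 38.55
tool_pos: [0.6307, 0.0019, 0.2351]
tcp_rot: [-1.571, 0.0, 0.136]
ft_force: [0.5, 1.2, -0.9]
width: 0.843
```

```bash
python3 - <<'E'
from h import *
see('b5',(60,300,160,480))
go([.44,.03,.22],1.5)
E
```

```text
[0.6307 0.0019 0.2351] [-1.5708e+00  2.0000e-04  1.3600e-01] 38.55
shift [-187.8   21.4   54.2] turn [ 0.009 -1.364  0.007] t 38.6
```

View pics/b5z.png

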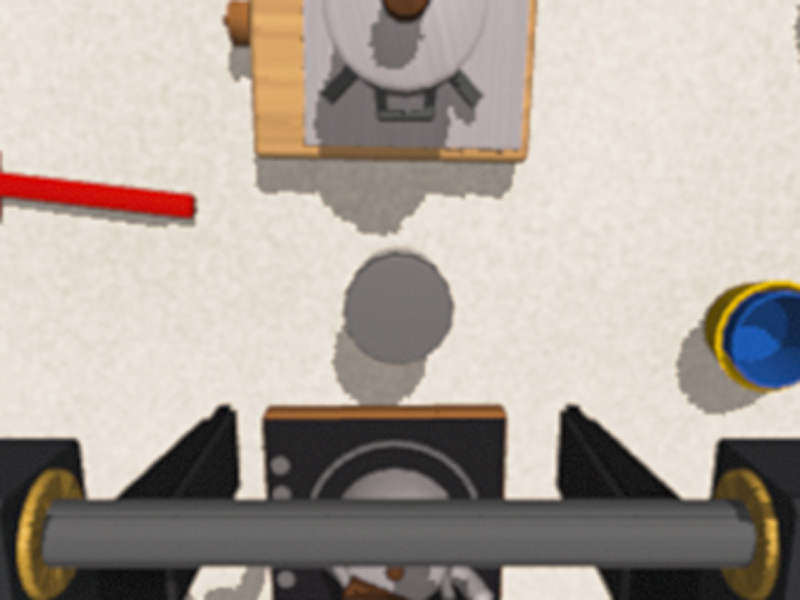

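Emit:
carry_out:
  targets:
    - [50,-30,0,10,0,-0.18,0]
    - [50,-60,0,20,0,-0.36,0]
    - [50,-90,5,30,0,-0.54,0]
    - [50,-125,10,45,0,-0.72,0]
    - [50,-125,15,45,0,-0.9,0]

```text
time_s: 39.22
tool_pos: [0.4991, 0.0301, 0.2183]
tcp_rot: [-1.571, 0.0, 1.043]
ft_force: [-0.4, 0.9, 0.7]
width: 0.529
```

Emit:
carry_out:
  targets:
    - [50,0,0,0,0,-0.18,0]
    - [50,0,0,0,0,-0.36,0]
    - [50,0,0,0,0,-0.53,0]
    - [50,0,0,0,0,-0.53,0]
    - [50,0,0,0,0,-0.53,0]

```text
time_s: 39.85
tool_pos: [0.5011, 0.0295, 0.2181]
tcp_rot: [-1.571, 0.0, 1.562]
ft_force: [-0.1, -0.7, 0.6]
width: 0.524
```

```bash
python3 - <<'E'
from h import *
r=Z('b5',[(344,309),(454,309),(399,253),(399,364)],.062);print("beads",r.mean(0),np.linalg.norm(r[0]-r[1]),np.linalg.norm(r[2]-r[3]))
see('s1',(60,300,160,480))
E
```

```text
beads [0.62993097 0.00283357] 0.0532402014705313 0.054665935340513186
[0.5011 0.0295 0.2181] [-1.5708e+00  1.0000e-04  1.5623e+00] 39.85
```

View pics/s1z.png

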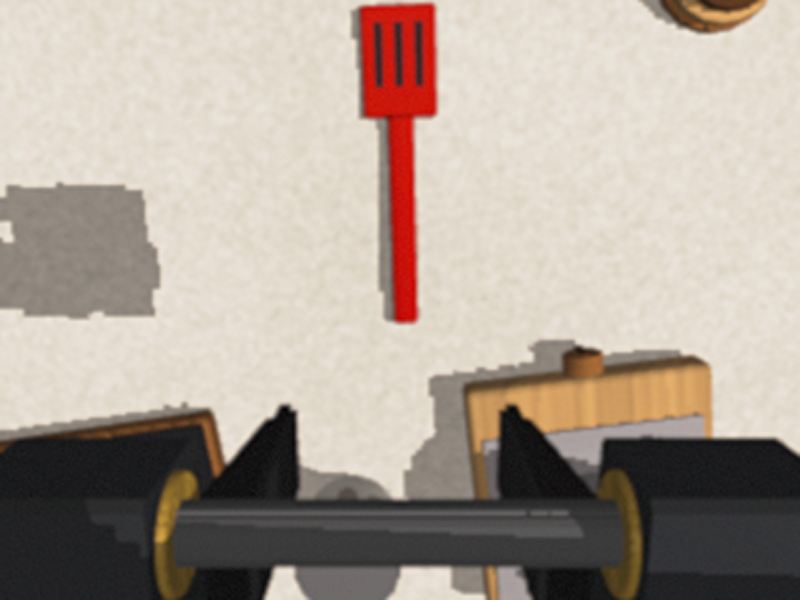

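```bash
python3 - <<'E'
from h import *
e=Z('s1',[(405,321),(400.5,119)],.010);h=Z('s1',[(398.5,5)],.006)[0]
print(e,h,np.linalg.norm(h-e[0]))
d=h-e[0];L=np.linalg.norm(d);d/=L;a=np.arctan2(d[1],d[0])
m=(h+e[0])/2
print("dir",np.degrees(a),"handle dir",np.degrees(np.arctan2(*(e[1]-e[0])[::-1])),"mid",m)
g=m-d*.063; print("grasp",g); go([*g,.10],a-np.pi/2)
E
```

```text
[[0.51335272 0.03201011]
 [0.41005491 0.03045411]] [0.35675232 0.02993413] 0.15661416300550549
dir -179.24049964483046 handle dir -179.1370082957493 mid [0.43505252 0.03097212]
grasp [0.49804698 0.03180721]
shift [  2.3 118.1   3. ] turn [ 0.    -0.021 -0.   ] t 39.9
```

Emit:
carry_out:
  targets:
    - [50,2,40,3,0,-0.021,0]
    - [50,2,90,3,0,-0.021,0]
    - [50,2,130,3,0,-0.021,0]
    - [50,2,130,3,0,-0.021,0]
    - [50,2,130,3,0,-0.021,0]

```text
time_s: 40.52
tool_pos: [0.4987, 0.0315, 0.0894]
tcp_rot: [-1.572, 0.0, 1.586]
ft_force: [0.9, 1.2, 0.3]
width: 0.52
```

```bash
python3 - <<'E'
from h import *
see('s2',(60,300,160,480))
E
```

```text
[0.4987 0.0315 0.0894] [-1.5720e+00  2.0000e-04  1.5861e+00] 40.52
```

View pics/s2z.png

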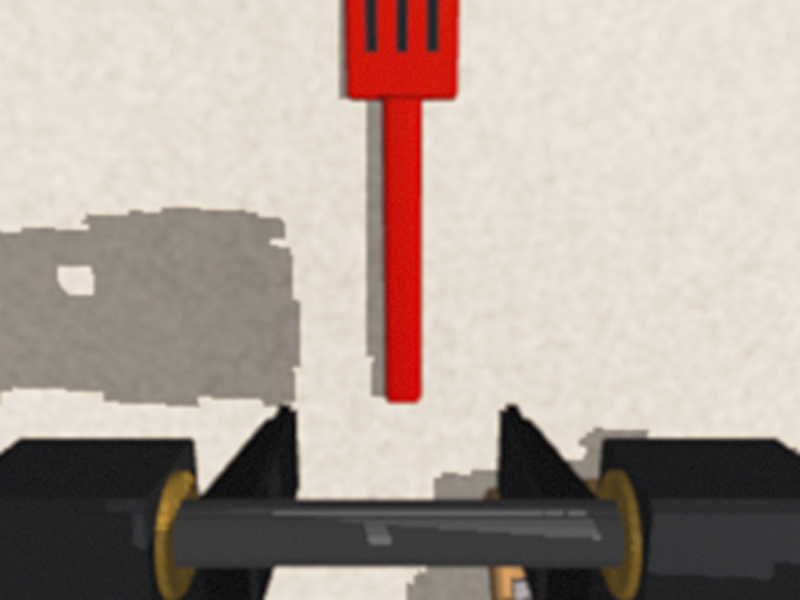

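```bash
python3 - <<'E'
from h import *
e=Z('s2',[(404,401.5),(402.5,99)],.010);print(e);d=e[1]-e[0];L=np.linalg.norm(d);print(L);d/=L;a=np.arctan2(d[1],d[0])+2*np.pi
print(np.degrees(a)); g=e[0]+d*.016; print(g); go([*g,.003],a-np.pi/2)
E
```

```text
[[0.5134812  0.03267539]
 [0.40919036 0.03042998]]
0.10431501221277574
181.23340575576435
[0.49748491 0.03233099]
shift [ 0.9 86.7  1.6] turn [ 0.002 -0.006 -0.   ] t 40.58
```

Emit:
carry_out:
  targets:
    - [50,1,40,1.5,0,0,0]
    - [50,1,65,1.5,0,0,0]
    - [50,1,78,1.5,0,0,0]
    - [50,1,83,1.5,0,0,0]
    - [50,1,84.5,1.5,0,0,0]

```text
time_s: 41.2
tool_pos: [0.4971, 0.0324, 0.0044]
tcp_rot: [-1.572, 0.0, 1.587]
ft_force: [-0.3, 0.4, -0.4]
width: 0.525
```

Emit:
carry_out:
  targets:
    - [50,0,0,0,0,0,0]
    - [5,0,0,0,0,0,0]
    - [5,0,0,0,0,0,0]
    - [5,0,0,0,0,0,0]
    - [5,0,0,0,0,0,0]

```text
time_s: 41.82
tool_pos: [0.4966, 0.0325, 0.0037]
tcp_rot: [-1.571, 0.0, 1.587]
ft_force: [-1.1, -0.1, 0.4]
width: 0.165
```

Emit:
carry_out:
  targets:
    - [5,0,0,0,0,0,0]
    - [5,0,0,0,0,0,0]
    - [5,0,0,0,0,0,0]
    - [5,0,0,0,0,0,0]
    - [5,0,0,0,0,0,0]

```text
time_s: 42.45
tool_pos: [0.4966, 0.0325, 0.0037]
tcp_rot: [-1.571, 0.0, 1.587]
ft_force: [0.5, -0.3, 1.0]
width: 0.142
```

Emit:
carry_out:
  targets:
    - [5,0,-4,0,0,0,0]
    - [5,0,-15,0,0,0,0]
    - [5,0,-30,0,0,0,0]
    - [5,0,-40,0,0,0,0]
    - [5,0,-40,0,0,0,0]

```text
time_s: 43.08
tool_pos: [0.497, 0.0325, 0.0448]
tcp_rot: [-1.573, 0.0, 1.587]
ft_force: [-0.7, 0.4, -1.1]
width: 0.142
```

```bash
python3 - <<'E'
from h import *
see('s3',(60,300,160,480))
E
```

```text
[0.497  0.0325 0.0448] [-1.5728e+00  2.0000e-04  1.5870e+00] 43.08
```

View pics/s3z.png

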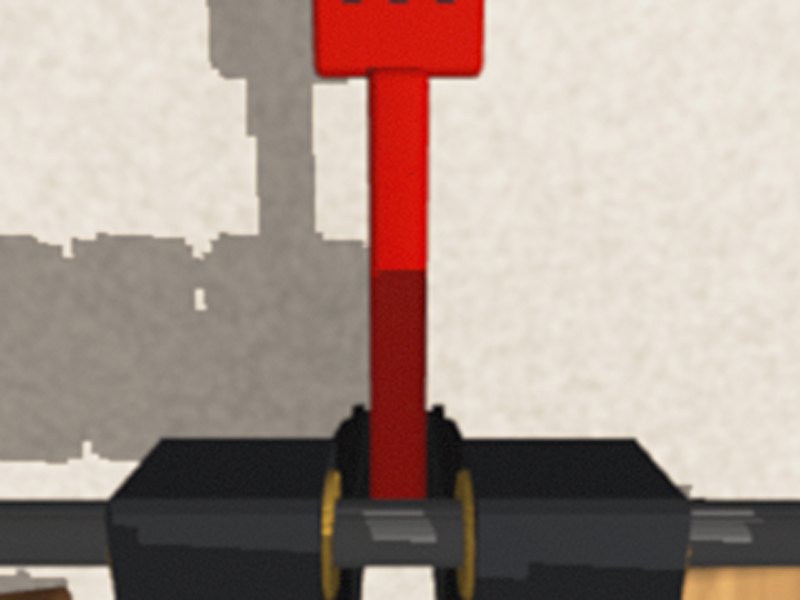

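```bash
python3 - <<'E'
from h import *
v=np.load('s3.npy');y=v[5];ex=np.array([np.cos(y),np.sin(y)]);ez=np.array([-np.sin(y),np.cos(y)])
for z in (.0448+.0063,.0448+.010):
  r=Z('s3',[(399,70),(399,430),(369,130),(428,130)],z)-v[:2]
  print([(float((q@ex).round(4)),float((q@ez).round(4))) for q in r])
G=np.array([.6155,.1335]);a=np.radians(6.75);R=np.array([[np.cos(a),-np.sin(a)],[np.sin(a),np.cos(a)]])
print(G+R@[-.115,-.063], G+R@[-.115,0])
go([*(G+R@[-.115,-.063]),.05],.118)
E
```

```text
[(-0.0009, 0.0883), (-0.0009, 0.0067), (-0.0075, 0.076), (0.0054, 0.076)]
[(-0.0009, 0.0879), (-0.0009, 0.0081), (-0.0073, 0.0759), (0.0052, 0.0759)]
[0.50870198 0.05741989] [0.50129713 0.1199832 ]
shift [ 24.8  -5.8 -12.3] turn [1.000e-03 1.469e+00 1.000e-03] t 43.12
```

```bash
python3 - <<'E'
from h import *
G=np.array([.6155,.1335]);a=np.radians(6.75);R=np.array([[np.cos(a),-np.sin(a)],[np.sin(a),np.cos(a)]])
print(G+R@[-.1185,-.060]); go([*(G+R@[-.1185,-.060]),.06],.118)
E
```

```text
[0.50487363 0.05998771]
shift [ 27.4 -15.8  -8.6] turn [1.000e-03 1.469e+00 1.000e-03] t 43.12
```

Emit:
carry_out:
  targets:
    - [5,0,-16,0,0,0.15,0]
    - [5,7,-16,-2,0,0.32,0]
    - [5,14,-16,-4,0,0.5,0]
    - [5,20,-16,-6,0,0.68,0]
    - [5,27,-16,-9,0,0.86,0]

```text
time_s: 43.75
tool_pos: [0.5049, 0.0598, 0.0593]
tcp_rot: [-1.57, 0.001, 0.721]
ft_force: [0.3, 0.1, -1.0]
width: 0.143
```

Emit:
carry_out:
  targets:
    - [5,0,0,0,0,0.18,0]
    - [5,0,0,0,0,0.36,0]
    - [5,0,0,0,0,0.5,0]
    - [5,0,0,0,0,0.609,0]
    - [5,0,0,0,0,0.609,0]

```text
time_s: 44.38
tool_pos: [0.5049, 0.0596, 0.0593]
tcp_rot: [-1.571, 0.001, 0.119]
ft_force: [0.5, 1.0, -1.8]
width: 0.141
```

```bash
python3 - <<'E'
from h import *
see('s4',(0,400,0,640),1.2)
go([.50487,.05999,.025],.118)
E
```

```text
[0.5049 0.0596 0.0593] [-1.5708e+00  8.0000e-04  1.1870e-01] 44.38
shift [-0.  34.4  0.4] turn [ 0.     0.002 -0.001] t 44.42
```

View pics/s4z.png

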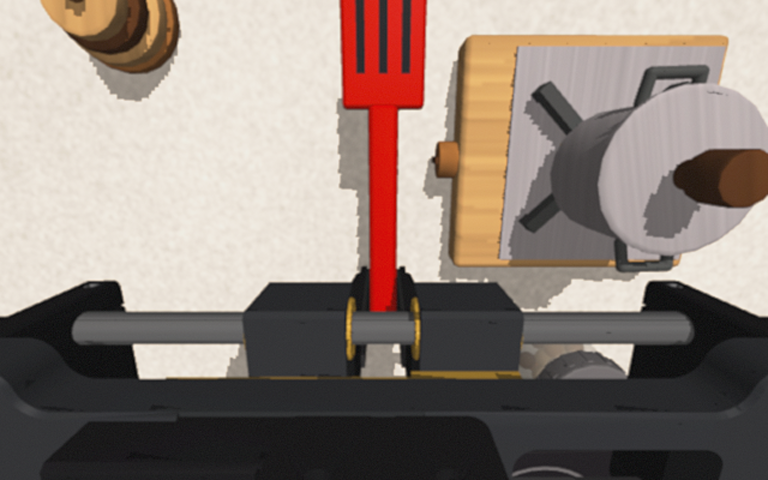

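Emit:
carry_out:
  targets:
    - [5,-1,10,0,0,0,0]
    - [5,-1,22,0,0,0,0]
    - [5,-1,32,0,0,0,0]
    - [5,-1,38,0,0,0,0]
    - [5,-1,38,0,0,0,0]

```text
time_s: 45.05
tool_pos: [0.5039, 0.0595, 0.0212]
tcp_rot: [-1.571, 0.001, 0.118]
ft_force: [-1.1, 0.1, -0.1]
width: 0.149
```

```bash
python3 - <<'E'
from h import *
see('s5',(0,400,0,640),1.2)
go([.5039,.05999,.004],.118)
E
```

```text
[0.5039 0.0595 0.0212] [-1.5708e+00  9.0000e-04  1.1810e-01] 45.05
shift [-0.2 17.5  0.5] turn [ 0.  0. -0.] t 45.1
```

View pics/s5z.png

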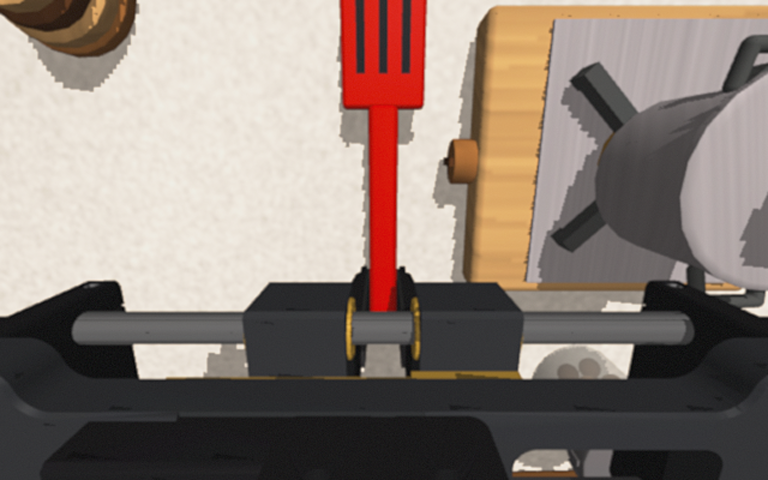

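Emit:
carry_out:
  targets:
    - [5,0,6,0.5,0,0,0]
    - [5,0,11,0.5,0,0,0]
    - [5,0,14,0.5,0,0,0]
    - [5,0,16,0.5,0,0,0]
    - [5,0,17,0.5,0,0,0]

```text
time_s: 45.72
tool_pos: [0.5041, 0.06, 0.0046]
tcp_rot: [-1.571, 0.0, 0.118]
ft_force: [0.4, -0.2, 0.4]
width: 0.146
```

```bash
python3 - <<'E'
from h import *
see('s6',(0,400,0,640),1.2); s=ctrl.read_state(); print(s["ft_force"],s["torque"])
v=np.load('s6.npy');y=v[5];ex=np.array([np.cos(y),np.sin(y)]);ez=np.array([-np.sin(y),np.cos(y)])
E
```

```text
[0.5041 0.06   0.0046] [-1.5709  0.      0.118 ] 45.73
[-0.57106129 -0.52286052 -1.44159652] [-0.04973272 -0.10111878  0.05329998]
```

View pics/s6z.png

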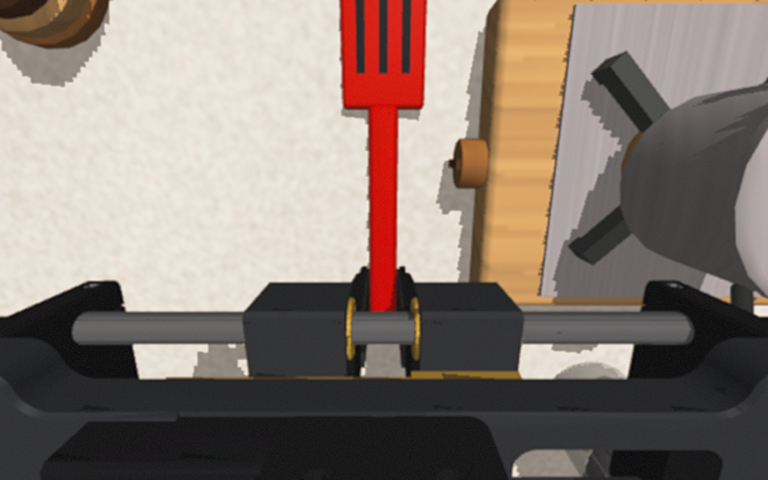

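Emit:
carry_out:
  targets:
    - [5,0,0.7,0,0,0,0]
    - [5,0,0.7,0,0,0,0]
    - [28,0,0.7,0,0,0,0]
    - [28,0,0.7,0,0,0,0]
    - [28,0,0.7,0,0,0,0]

```text
time_s: 46.4
tool_pos: [0.5041, 0.06, 0.0041]
tcp_rot: [-1.571, -0.0, 0.118]
ft_force: [-0.2, -0.2, 0.1]
width: 0.291
```

Emit:
carry_out:
  targets:
    - [28,0,0,0,0,0,0]
    - [28,0,-8,0,0,0,0]
    - [28,0,-20,0,0,0,0]
    - [28,0,-50,0,0,0,0]
    - [28,0,-90,0,0,0,0]

```text
time_s: 47.02
tool_pos: [0.5037, 0.06, 0.0953]
tcp_rot: [-1.571, 0.001, 0.118]
ft_force: [-0.7, 0.4, 1.0]
width: 0.295
```

Emit:
carry_out:
  targets:
    - [28,0,-60,0,0,0,0]
    - [28,0,-110,-40,0,0,0]
    - [28,0,-150,-40,0,0,0]
    - [28,0,-150,-40,0,0,0]
    - [28,0,-150,-40,0,0,0]

```text
time_s: 47.65
tool_pos: [0.5082, 0.0204, 0.2439]
tcp_rot: [-1.571, 0.0, 0.118]
ft_force: [0.6, -0.4, 0.2]
width: 0.29
```

```bash
python3 - <<'E'
from h import *
see('s7',(0,300,100,540),1.8)
E
```

```text
[0.5082 0.0204 0.2439] [-1.5708e+00  2.0000e-04  1.1810e-01] 47.65
```

View pics/s7z.png

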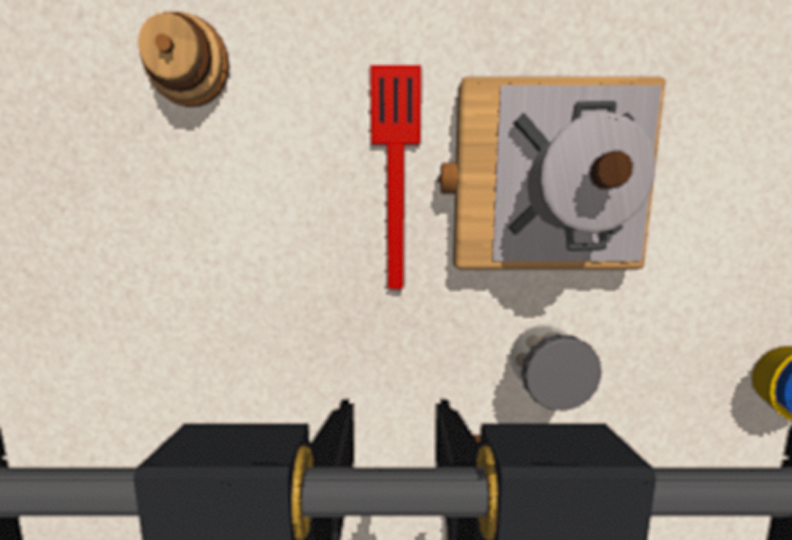

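```bash
python3 - <<'E'
from h import *
h=Z('s7',[(395.5,66)],.006)[0];e=Z('s7',[(395.5,289)],.010)[0]
G=np.array([.6155,.1335]);a=np.radians(6.75);R=np.array([[np.cos(a),-np.sin(a)],[np.sin(a),np.cos(a)]])
print("ends gas frame",R.T@(h-G),R.T@(e-G),"mid",R.T@((h+e)/2-G),np.linalg.norm(h-e),np.degrees(np.arctan2(*(h-e)[::-1]))-90)
print("knob",R.T@(Z('s7',[(449,178)],.02)[0]-G))
f=Z('s7',[(461,79),(456,266)],.030);print("front edge",(f-G)@R, np.degrees(np.arctan2(*(f[0]-f[1])[::-1]))-90)
E
```

```text
ends gas frame [-0.11874987  0.07863614] [-0.11872066 -0.07858351] mid [-1.18735267e-01  2.63181043e-05] 0.15721965308355362 6.7606434033504
knob [-0.08029981  0.00216284]
front edge [[-0.07485522  0.06424713]
 [-0.07463297 -0.05955314]] 6.852858070240131
```

Emit:
carry_out:
  targets:
    - [40,-20,-20,-55,0,0,0]
    - [40,-40,-40,-110,0,0,0]
    - [40,-60,-50,-165,0,0,0]
    - [40,-80,-60,-220,0,0,0]
    - [40,-90,-60,-270,0,0,0]

```text
time_s: 48.32
tool_pos: [0.4504, -0.2601, 0.3037]
tcp_rot: [-1.57, 0.001, 0.118]
ft_force: [0.9, -0.2, 0.2]
width: 0.423
```

Emit:
carry_out:
  targets:
    - [40,-20,0,-55,0,0,0]
    - [40,-40,0,-110,0,0,0]
    - [40,-60,0,-165,0,0,0]
    - [40,-70,0,-220,0,0,0]
    - [40,-70,0,-220,0,0,0]

```text
time_s: 48.95
tool_pos: [0.4066, -0.4878, 0.3012]
tcp_rot: [-1.568, 0.002, 0.115]
ft_force: [0.5, 0.1, -0.5]
width: 0.419
```

```bash
python3 - <<'E'
from h import *
see('t9',(40,310,90,520),1.8,"top"); see('c9',(140,300,120,460),2.3,"scene")
E
```

```text
[ 0.4066 -0.4878  0.3012] [-1.5679  0.0019  0.1151] 48.95
[ 0.407  -0.4859  0.3016] [-1.5675  0.0016  0.1163] 49.0
```

View pics/t9z.png

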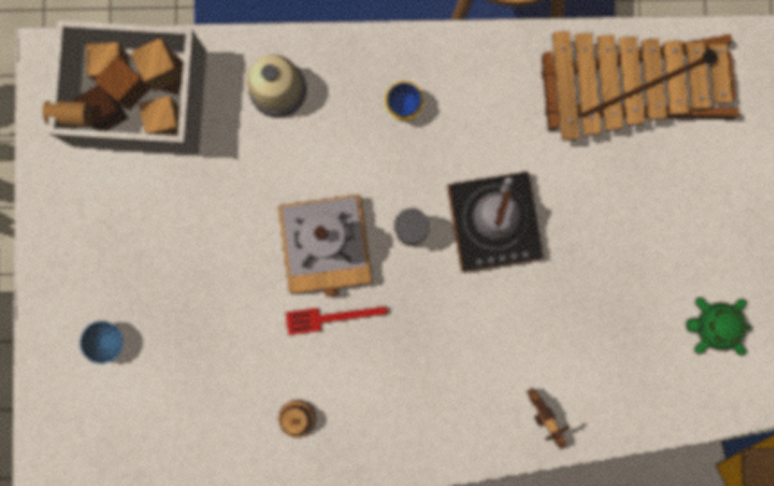

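View pics/c9z.png

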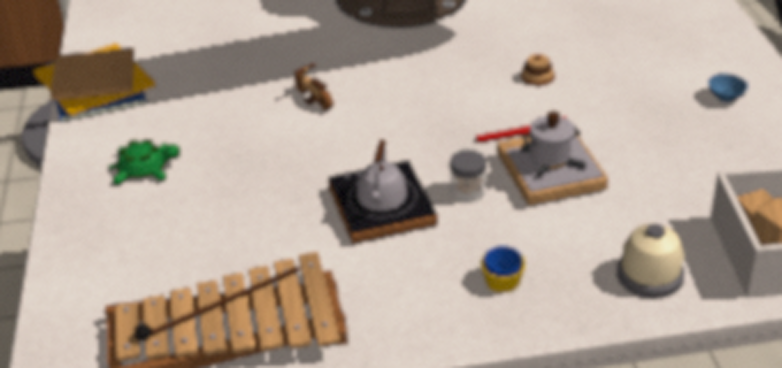

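```bash
python3 -c "
from h import *
for k in ('turtle_centre','bowl_centre'): print(k,ctrl.trace(k,'top')[0]['rect'])
print(ctrl.close_job())"
```

```text
turtle_centre [470.6, 208.3, 35.8, 33.5]
bowl_centre [136.3, 220.5, 22.7, 23.3]
the job is handed in; nothing more can be done
None
```

I set out the play kitchen in the order asked and handed the job in at about 49 s, with the gripper open and clear of everything.

My last checks, measured from camera pictures with a calibration good to about 2 mm:

| Item | Result |
|---|---|
| Pot | About 1.5 mm from the centre of the gas stove's cross. |
| Lid | Seated on the pot, about 0.5 mm off centre by its disc. |
| Kettle | Within about 1 mm of the induction ring's centre. |
| Bead box | About 1.5 mm from the midpoint between the two stoves, in line with them. |
| Spatula | Lies flat, parallel to the gas stove's front edge within 0.1°, and centred within 1 mm. |
| Turtle and bowl | Not moved, as far as the top camera shows. Their outlines match the first picture within the outline-finder's scatter of a few pixels. |

- **Spatula distance:** the spatula's middle is 119 mm in front of the pot's point, so its head is about 25 mm from the box. That is a little further out than I first planned (115 mm), to keep the gripper's body clear of the lid.
- **Measurements that disagreed:** the scene camera put the stoves about 262.5 mm apart, under the stated 265 mm. Stove box edges, pot rim and spatula length read 2–5 % small in several wrist views. I relied on wrist views with the object near the middle of the picture, where the induction ring came out at its true 100 mm and the stoves at 264.7 mm apart.

No check failed, and I saw no unexpected contact force.

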